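# Clear the lay-up jig and dry-lay a serving-board blank

### The job

Get the lay-up jig ready and dry-lay the serving-board blank: clear the red glue pots off the jig by nesting them, mouth down, over the pot on the round cork mat, then lay every stave from the black mat flat in the jig, side by side in any order, the first tight along the fence, each butted up to its neighbour with no gap, and all with their ends up against the end stop. Finish by laying the caul flat across the middle of all the staves, square to them, and leave the glue bottle, bar clamp and jigsaw where they are.

Things in the scene. Friction and masses are not known exactly. Their poses are not given: they have to be found in the camera images.
- jig: fixed lay-up jig: a white coated board 195 (x) x 237 (y) x 12 thick on the bench, with two blue strips 20 wide that stand 18 above the board: the fence along its -y edge and the end stop along its +x edge (the far end from the robot); the -x and +y sides are open. Origin at the centre of the board's underside
- jig_corner (a point): inside corner of the jig on the board's surface, where the inner faces of fence and end stop meet; axes as the jig's: fence face at y = 0, end stop face at x = 0, free board at x -175 to 0, y 0 to 217. A stave in place lies along x with its centre at x = -75; the first is centred at y = 20, the next at 60, then 100, 140
- stave0: loose planed hardwood stave, pale wood, 150 long (its x axis) x 40 wide (y) x 22 thick (z), about 90 g; origin at the centre of its underside; may be absent
- stave1: loose planed hardwood stave, mid-brown wood, 150 long (its x axis) x 40 wide (y) x 22 thick (z), about 90 g; origin at the centre of its underside; may be absent
- stave2: loose planed hardwood stave, pale wood, 150 long (its x axis) x 40 wide (y) x 22 thick (z), about 90 g; origin at the centre of its underside; may be absent
- stave3: loose planed hardwood stave, mid-brown wood, 150 long (its x axis) x 40 wide (y) x 22 thick (z), about 90 g; origin at the centre of its underside; may be absent
- router_mat: fixed black non-slip mat, 370 (x) x 235 (y) x 3 thick, that the staves start on; origin at the centre of its underside
- caul: loose caul: a dark brown hardwood bar 180 long (its x axis) x 34 wide (y) x 30 tall (z) with a yellow taped underside, 0.2 kg; origin at the centre of its underside. It starts on the bench, on the robot's right
- pot_base: loose red plastic glue pot standing mouth down, a thin-walled tapered cup 80 tall, 76 across the mouth (below), 47 across the closed end (on top), about 50 g; origin at the centre of the mouth, z up to the closed end. Pots nest over one another: each sits 20 higher than the one inside it. This one stands on the cork mat and stays there as the innermost of the stack
- pot_a: loose red plastic glue pot standing mouth down, a thin-walled tapered cup 80 tall, 76 across the mouth (below), 47 across the closed end (on top), about 50 g; origin at the centre of the mouth, z up to the closed end. Pots nest over one another: each sits 20 higher than the one inside it. It starts on the jig; may be absent
- pot_b: loose red plastic glue pot standing mouth down, a thin-walled tapered cup 80 tall, 76 across the mouth (below), 47 across the closed end (on top), about 50 g; origin at the centre of the mouth, z up to the closed end. Pots nest over one another: each sits 20 higher than the one inside it. It starts on the jig; may be absent
- cork_mat: fixed round cork mat, 124 across, 4 thick; origin at the centre of its underside
- glue_bottle: bystander: upright yellow glue bottle, 56 across, 170 tall; origin at the centre of its underside
- bar_clamp: bystander: black and blue quick bar clamp lying on the bench, 200 long (y), 142 over jaws and handle (x), 32 tall; origin on the bar's mid-length, on the bench
- jigsaw: bystander: orange and black jigsaw standing on its sole plate, 165 x 75, 172 tall, 2 kg; origin at the centre of its underside

How it is judged:
By the outcome, as a careful person would: the job done as asked, in the order asked, and still so for the second after the job is handed in, with the robot touching nothing.
Of stave0, stave1, stave2, stave3 only 3 to 4 are there at a start; the rules pass over those that are not, and their reading is None.
Of pot_a, pot_b only 1 to 2 are there at a start; the rules pass over those that are not, and their reading is None.
At some moment in a run one of stave0, stave1, stave2, stave3, caul may be knocked a few centimetres aside while the robot is not near it.
It also fails if it takes over 210 s, if anything falls off the work surface, if the arm or the gripper's body presses on something with over 40 N, if the wrist force passes 120 N, or if a joint passes its speed limit or range.

### The arm

A 7-joint arm with a two-finger parallel gripper is mounted at the origin on the work surface. World frame = base frame: x ahead of the robot, y to its left, z up, the work surface at z = 0. Lengths are in m, angles in degrees, forces in N, time in s.
With the tool pointing down it reaches from about 0.4 to 0.875 m from the base axis. Payload 4.4 kg.
Tool frame: the origin (TCP) lies between the finger pads; the fingertips stand 17 mm ahead of it and the grasp point (between the pads) lies 2 mm behind it; z points along the fingers, y is the line along which they close (so a half turn about z gives the same grasp; the last joint's range is limited). The gripper opens to 85 mm and grips with 20 to 120 N. Pads are 22 mm wide; open, the fingers measure 114 mm over their backs; the gripper's body (76 mm by 85 mm) begins 54 mm behind the grasp point. The pads swing forward as they close: fully open they stand 13 mm farther back than shut.
Start: joints at [-76.536, 36.005, 2.206, 86.941, -1.547, 57.084, -1.146], TCP at [0.193, 0.621, 0.248] pointing down, gripper open.
Joint ranges: [-175.42, 175.42], [-21.48, 121.26], [-71.46, 75.88], [10.55, 141.38], [-63.04, 243.04], [13.31, 113.54], [-168.57, 168.57]. Speed limits (degrees/s): [147.25, 147.25, 180, 180, 180, 180, 180].

### API

Orientations are given as [roll, pitch, yaw] about the fixed x, y, z axes, in that order (R = Rz(yaw) Ry(pitch) Rx(roll)).
In Python, from plant import env gives the robot as it stands.
- The arm moves only by the shell command python3 -m inch 'ROWS' [FORCE]. ROWS is JSON, one flat list of numbers, 7 for each row, row after row: the shift along the tool's x, y, z in cm, then the turn, a rotation vector about the tool's x, y, z in rad, then the opening, from -1 (shut) to 1 (fully open). In form: [dx, dy, dz, rx, ry, rz, jaw, dx, dy, dz, rx, ry, rz, jaw, ...]. A call has 1 to 5 rows; each row is the pose to reach, as a shift and turn from the pose commanded when the call began, along the tool's axes at that moment; what a row does not reach only later rows make up. A row lasts 1/8 s, in which the tool goes at most 62.5 mm and 10.7 degrees, less where a joint would pass 70% of its speed; a pose out of reach is approached as far as the arm can. A call with a gripper value outside its range is refused whole. The fingers move at their own pace and stop on an object; FORCE is the grip in N (left out, the last holds). Time passes only in rows, so rows that repeat a pose let the fingers close. It gives the time, the measured TCP pose, the force, the opening and the grip force at its end, in the units of the state.
- env.get_state(): the state, without advancing time (a new reading comes with each control period).
- env.get_image(name): name is "scene" or "top" or "wrist"; returns a dict with "color" (480x640x3 uint8, blue, green, red), "fx", "fy", "cx", "cy" (pixels), "T" (4x4, takes a point from camera to world coordinates). Camera axes: x right, y down, z forward; pixel columns grow to the right and rows downward; lengths in m; the calibration is good to about 2 mm. A picture is of the moment at which its call begins. There is no depth.
- env.finish_job(): hands the job in; it is judged then, once.
Trained networks look in a picture, given as the dict that the camera call returned (one of the last four; its "shot" number tells which), for a name from the list of things; names that differ only in an ending like _2 or _b are one class to them, and where a whole thing is asked for, a point or a joint stands for the part that bears it (a point fixed in the world has none). Each returns a list of dicts, best first, with "p" (0 to 1); they miss things now and then, are a little off and sometimes report something else, mostly with a low value. They report only what shows in the picture. A call takes as long as a camera call.
- env.boxes_of(picture, query): "bbox" ([left, top, right, bottom] in pixels, round what is visible of it).
The state is a dict: "t": time; "joint_positions": joint angles; "dq": joint speeds; "joint_efforts": joint torques, N m; "tcp_pos": TCP position; "tool_rot": TCP orientation; "force": force on the tool from outside, world axes, zero at the start; "torque": the same for the moment, N m; "finger_gap": finger opening in m; "finger_force": force on a finger pad.
Only numpy, scipy, OpenCV 4.12 (cv2) and the standard library are available. Lean on these libraries where they do the work, as an engineer would, in place of code of your own. Each camera call takes 0.05 s, during which the arm holds its last target. There are 200 camera calls.

## Working session

There is one attempt and no reset: what is moved stays moved. The work goes in short steps, Python scripts to look and compute and a shell command to move; the robot and the scene stay as the last step left them, time stands still between calls to the robot, and variables do not carry over. Pictures are saved under pics/ and viewed, at most 14 in all, crops included, and the job is handed in when it is done.

```bash
ls; mkdir -p pics; cat > h.py <<'E'
import numpy as np,cv2
from scipy.spatial.transform import Rotation as Rn
from plant import env
def shot(n,save=None):
    p=env.get_image(n)
    if save: cv2.imwrite('pics/'+save+'.png',p['color'])
    return p
def ray(p,u,v):
    T=np.array(p['T']);d=T[:3,:3]@np.array([(u-p['cx'])/p['fx'],(v-p['cy'])/p['fy'],1]);return T[:3,3],d
def at(p,u,v,z):
    o,d=ray(p,u,v);return o+d*(z-o[2])/d[2]
def proj(p,X):
    T=np.array(p['T']);c=T[:3,:3].T@(np.array(X)-T[:3,3]);return np.array([p['fx']*c[0]/c[2]+p['cx'],p['fy']*c[1]/c[2]+p['cy']])
def tri(obs):
    A=np.zeros((3,3));b=np.zeros(3)
    for p,u,v in obs:
        o,d=ray(p,u,v);d=d/np.linalg.norm(d);M=np.eye(3)-np.outer(d,d);A+=M;b+=M@o
    return np.linalg.solve(A,b)
E
python3 - <<'E'
from h import *
s=env.get_state();print(s)
for n in ['top','scene']:
    p=shot(n,n+'0');print(n,np.round(p['T'],3).tolist(),p['fx'],p['cx'],p['cy'])
    for q in ['jig','stave0','stave1','caul','pot_a','cork_mat','router_mat','glue_bottle','bar_clamp','jigsaw']:
        print(q,[(np.round(b['bbox']).astype(int).tolist(),round(b['p'],2)) for b in env.boxes_of(p,q)])
E
```

```text
pics
{'t': 0.0, 'joint_positions': array([-76.53658698,  36.0591547 ,   2.20319949,  86.9969123 ,
        -1.54590143,  57.08508662,  -1.14536757]), 'dq': array([ 0.01797941,  0.00940396, -0.06817178,  0.06132426, -0.01920724,
       -0.04635772,  0.02453361]), 'joint_efforts': array([ 8.70397398e-04, -5.63399220e+01,  1.22652322e+00, -1.93441558e+01,
        1.10910862e-02,  1.07439252e-02,  4.32508642e-06]), 'tcp_pos': array([0.19237619, 0.62024172, 0.24738149]), 'tool_rot': array([-1.79888580e+02,  2.79894440e-03,  1.62767131e+02]), 'force': array([-0.34422625,  0.72595171, -0.04697418]), 'torque': array([-0.03755923, -0.00381548,  0.04260549]), 'finger_force': 0.0, 'finger_gap': 0.08519330228370002}
top [[-0.02, -0.999, 0.043, 0.524], [-1.0, 0.02, -0.002, 0.139], [0.001, -0.043, -0.999, 1.32], [0.0, 0.0, 0.0, 1.0]] 532.0288594761498 322.0000224045213 236.127898276733
jig [([343, 191, 440, 270], 0.75)]
stave0 [([260, 199, 284, 258], 0.97), ([269, 272, 303, 329], 0.7), ([219, 200, 237, 264], 0.7), ([232, 274, 251, 334], 0.67)]
stave1 [([260, 199, 284, 258], 0.97), ([269, 272, 303, 
[... 537 characters left out ...]
0, 0.0, 0.0, 1.0]] 463.3208343239183 316.16017996746814 251.23754959329239
jig [([187, 198, 311, 280], 0.96)]
stave0 [([361, 208, 382, 249], 0.85), ([402, 212, 432, 253], 0.76), ([394, 257, 423, 313], 0.6)]
stave1 [([361, 208, 382, 249], 0.85), ([402, 212, 432, 253], 0.76), ([394, 257, 423, 313], 0.6)]
caul [([117, 190, 163, 237], 0.95)]
pot_a [([255, 218, 288, 263], 0.74)]
cork_mat [([162, 169, 205, 187], 0.93), ([230, 194, 260, 231], 0.52)]
router_mat [([318, 204, 452, 326], 0.64), ([161, 168, 203, 189], 0.59), ([360, 208, 381, 249], 0.42)]
glue_bottle [([142, 212, 177, 286], 0.74)]
bar_clamp [([227, 278, 315, 356], 0.67)]
jigsaw [([483, 216, 579, 331], 0.69), ([316, 203, 451, 329], 0.35)]
```

View pics/top0.png

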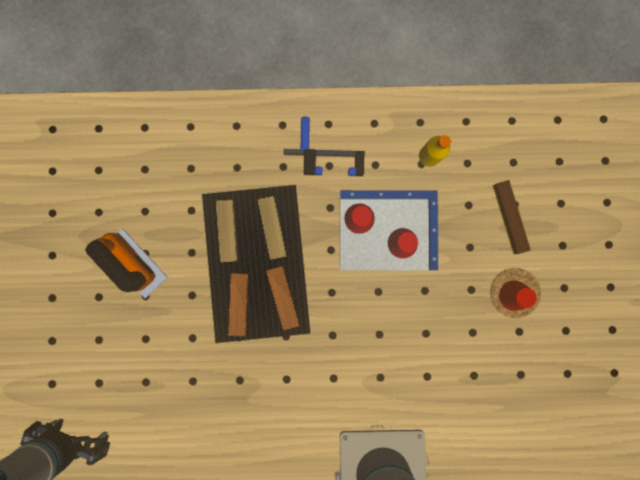

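View pics/scene0.png

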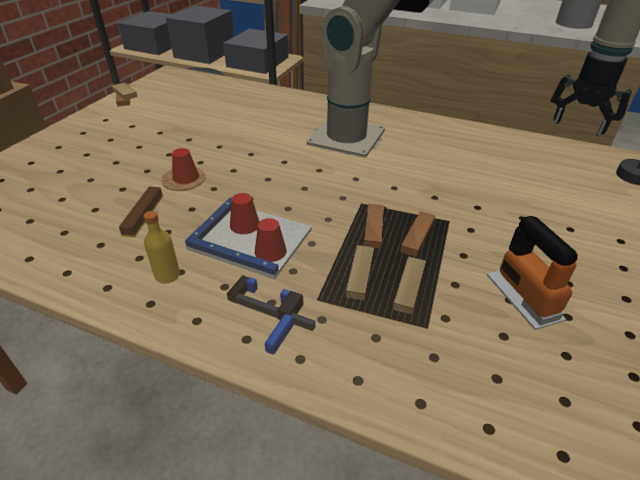

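```bash
cat >> h.py <<'E'
def go(x,y,z,yaw,s=None):
    """print total move in tool axes (cm, rad), yaw taken mod 180"""
    s=s or env.get_state();R=Rn.from_euler('xyz',s['tool_rot'],degrees=True)
    if yaw is None: Rt=Rn.from_euler('xyz',[180,0,s['tool_rot'][2]],degrees=True)
    else:
        c=[Rn.from_euler('xyz',[180,0,yaw+k],degrees=True) for k in (0,180)]
        Rt=min(c,key=lambda q:(R.inv()*q).magnitude())
    d=R.inv().apply(np.array([x,y,z])-s['tcp_pos'])*100
    r=(R.inv()*Rt).as_rotvec()
    print('move',np.round(d,2).tolist(),'rot',np.round(r,4).tolist(),'rows>=',int(np.ceil(max(np.linalg.norm(d)/6.25,np.degrees(np.linalg.norm(r))/10.7))))
def st():
    s=env.get_state();print('t',round(s['t'],2),'tcp',np.round(s['tcp_pos'],4),'rot',np.round(s['tool_rot'],2),'F',np.round(s['force'],1),'gap',round(s['finger_gap'],4),'ff',round(s['finger_force'],1),'j',np.round(s['joint_positions']));return s
def quads(p,boxes,pad=6):
    pass
E
python3 - <<'E'
from h import *
p=shot('top')
def c(u,v,z):return np.round(at(p,u,v,z),4)
print('jig corners', [c(u,v,.03) for u,v in [(341,191),(438,191),(438,270),(341,270)]])
for n,(u,v),z in [('potA',(360,216),.09),('potB',(404,242),.09),('base',(526,297),.084),('cork',(515.5,293),.004),('s',(227,231),.025),('s',(272,228),.025),('s',(238,305),.025),('s',(283,299),.025),('caul',(512,217),.03)]: print(n,c(u,v,z))
c_=p['color'];
w=shot('wrist');print(np.round(w['T'],3).tolist(),w['fx'])
go(.57,-.03,.36,180)
E
```

```text
jig corners [array([0.6881, 0.0882, 0.03  ]), array([ 0.6835, -0.148 ,  0.03  ]), array([ 0.4915, -0.1424,  0.03  ]), array([0.4962, 0.0923, 0.03  ])]
potA [0.6214 0.0478 0.09  ]
potB [ 0.5592 -0.0526  0.09  ]
base [ 0.4265 -0.3325  0.084 ]
cork [ 0.4305 -0.3375  0.004 ]
s [0.5964 0.3678 0.025 ]
s [0.6015 0.2581 0.025 ]
s [0.4164 0.3433 0.025 ]
s [0.4287 0.2341 0.025 ]
caul [ 0.6165 -0.3261  0.03  ]
[[0.297, 0.903, 0.31, 0.113], [0.955, -0.281, -0.096, 0.645], [0.0, 0.324, -0.946, 0.374], [0.0, 0.0, 0.0, 1.0]] 357.69673009155997
move [-55.33, -50.98, -11.17] rot [0.0001, -0.0, -0.3008] rows>= 13
```

```bash
python3 -m inch '[-18.4,-17,-3.7,0,0,-0.3008,1,-18.4,-17,-3.7,0,0,-0.3008,1,-18.4,-17,-3.7,0,0,-0.3008,1,-18.4,-17,-3.7,0,0,-0.3008,1,-18.4,-17,-3.7,0,0,-0.3008,1]' 40
python3 -m inch '[-12.6,-21.7,-3.75,0,0,0,1,-12.6,-21.7,-3.75,0,0,0,1,-12.6,-21.7,-3.75,0,0,0,1,-12.6,-21.7,-3.75,0,0,0,1,-12.6,-21.7,-3.75,0,0,0,1]'
python3 -m inch '[-12.6,-21.7,-3.75,0,0,0,1,-12.6,-21.7,-3.75,0,0,0,1,-12.6,-21.7,-3.75,0,0,0,1,-12.6,-21.7,-3.75,0,0,0,1,-12.6,-21.7,-3.75,0,0,0,1]'
python3 - <<'E'
from h import *
st();p=shot('wrist','w1')
for q in ['jig','pot_a','stave0','caul','jig_corner']:
    print(q,[(np.round(b['bbox']).astype(int).tolist(),round(b['p'],2)) for b in env.boxes_of(p,q)])
go(.57,-.03,.36,180)
E
```

```text
t: 1.82
tcp_pos: [0.3216, 0.3994, 0.2863]
tool_rot: [-179.9, 0.1, 179.5]
force: [-0.8, 0.6, -0.5]
finger_gap: 0.0856
finger_force: 0.0
t: 2.45
tcp_pos: [0.4466, 0.183, 0.3236]
tool_rot: [-179.9, 0.2, 179.5]
force: [0.8, 0.7, -0.7]
finger_gap: 0.0851
finger_force: 0.0
t: 3.08
tcp_pos: [0.5719, -0.0339, 0.3604]
tool_rot: [-179.9, 0.1, 179.6]
force: [-1.4, 0.7, -0.9]
finger_gap: 0.0853
finger_force: 0.0
t 3.08 tcp [ 0.5719 -0.0339  0.3604] rot [-1.7986e+02  1.0000e-01  1.7965e+02] F [-1.4  0.7 -0.9] gap 0.0853 ff 0.0 j [-4. 24.  7. 91. -3. 66. 93.]
jig [([241, 120, 430, 270], 0.83)]
pot_a [([363, 192, 421, 254], 0.91), ([280, 141, 338, 204], 0.86)]
stave0 [([607, 9, 638, 117], 0.93), ([527, 142, 570, 258], 0.91), ([602, 141, 640, 253], 0.83), ([527, 0, 580, 131], 0.6), ([241, 115, 432, 268], 0.18)]
caul [([528, 0, 579, 133], 0.58), ([64, 147, 160, 281], 0.55)]
jig_corner [([241, 116, 430, 270], 0.62)]
move [-0.06, -0.25, 0.01] rot [0.0011, -0.0008, 0.0037] rows>= 1
```

View pics/w1.png

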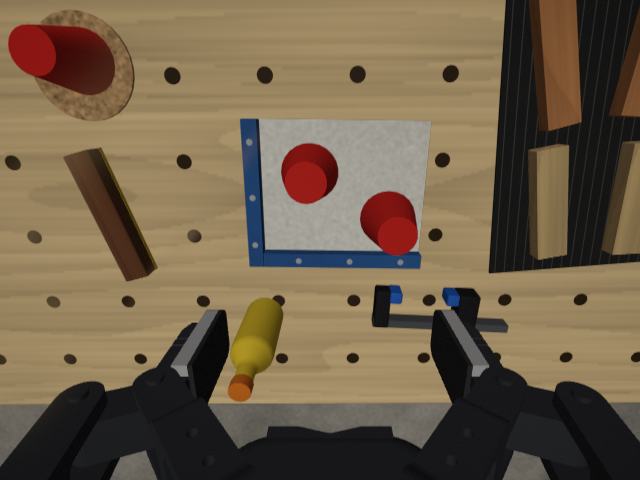

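```bash
cat >> h.py <<'E'
def jigfit(p,n=None):
    """white board -> jig corner on z=.012 and yaw"""
    hsv=cv2.cvtColor(p['color'],cv2.COLOR_BGR2HSV)
    m=((hsv[...,1]<45)&(hsv[...,2]>120)).astype(np.uint8)
    u,v=proj(p,[.57,-.02,.012]).astype(int)
    m=cv2.morphologyEx(m,cv2.MORPH_OPEN,np.ones((3,3)))
    k,l,s,c=cv2.connectedComponentsWithStats(m); i=1+np.argmax(s[1:,4]); print('white',s[i])
    cs,_=cv2.findContours((l==i).astype(np.uint8),cv2.RETR_EXTERNAL,cv2.CHAIN_APPROX_NONE)
    P=np.array([at(p,a,b,.012)[:2] for a,b in max(cs,key=len)[:,0]])
    (cx,cy),(w,h),a=cv2.minAreaRect((P*1000).astype(np.float32));print('rect mm',cx,cy,w,h,a)
    lo,hi=P.min(0),P.max(0);out={}
    for nm,ax,val in [('fence',1,lo[1]),('stop',0,hi[0]),('open_x',0,lo[0]),('open_y',1,hi[1])]:
        o=1-ax;q=P[(abs(P[:,ax]-val)<.012)&(P[:,o]>lo[o]+.02)&(P[:,o]<hi[o]-.02)]
        f=np.polyfit(q[:,o],q[:,ax],1)
        for _ in range(4):
            r=abs(q[:,ax]-np.polyval(f,q[:,o]));g=q[r<max(.0012,1.5*np.median(r))];f=np.polyfit(g[:,o],g[:,ax],1)
        out[nm]=f
    f,s=out['fence'],out['stop'];x=(s[0]*f[1]+s[1])/(1-s[0]*f[0]);y=f[0]*x+f[1]
    print('yaw fence',np.degrees(np.arctan(f[0])),'yaw stop',-np.degrees(np.arctan(s[0])),'corner',x,y,
     'open_x',np.polyval(out['open_x'],y+.1)-np.polyval(s,y+.1),'open_y',np.polyval(out['open_y'],x-.08)-np.polyval(f,x-.08))
    return x,y,np.degrees(np.arctan(f[0]))
def pottops(p):
    c=p['color'].astype(int);m=((c[...,2]>145)&(c[...,1]<40)&(c[...,0]<45)).astype(np.uint8)
    m=cv2.morphologyEx(m,cv2.MORPH_OPEN,np.ones((3,3)))
    k,l,s,_=cv2.connectedComponentsWithStats(m);r=[]
    for i in range(1,k):
        if s[i,4]>60:
            cs,_=cv2.findContours((l==i).astype(np.uint8),cv2.RETR_EXTERNAL,cv2.CHAIN_APPROX_NONE)
            e=cv2.fitEllipse(cv2.convexHull(max(cs,key=len)));r.append((e[0],e[1]))
    return r
E
python3 - <<'E'
from h import *
w=shot('wrist');t=shot('top');jigfit(w);jigfit(t)
W=pottops(w);T=pottops(t)
for a in W: print('W',np.round(a[0],1),np.round(a[1],1),np.round(at(w,*a[0],.092),4))
for a in T: print('T',np.round(a[0],1),np.round(a[1],1),np.round(at(t,*a[0],.092),4))
for a in W:
    b=min(T,key=lambda b:np.linalg.norm(at(t,*b[0],.09)-at(w,*a[0],.09))); print('tri',np.round(tri([(w,*a[0]),(t,*b[0])]),4))
E
```

```text
white [  254   121   171   133 15503]
rect mm 580.6641845703125 -17.147254943847656 216.35447692871094 175.77273559570312 88.8647232055664
yaw fence -1.0834408449574893 yaw stop -1.3115483650910322 corner 0.6653155538127457 -0.1262974068707115 open_x -0.1744560402535723 open_y 0.21507287768353056
white [  157     0   365    90 25401]
rect mm 1065.5223388671875 86.09127807617188 907.1224365234375 225.79092407226562 89.91569519042969Traceback (most recent call last):
  File "<stdin>", line 2, in <module>
  File "h.py", line 46, in jigfit
    f=np.polyfit(q[:,o],q[:,ax],1)
    raise TypeError("expected non-empty vector for x")
TypeError: expected non-empty vector for x
```

```bash
python3 - <<'E'
from h import *
w=shot('wrist');t=shot('top')
W=pottops(w);T=pottops(t)
for a in T: print('T',np.round(a[0],1),np.round(a[1],1),np.round(at(t,*a[0],.092),4))
for a in W:
    b=min(T,key=lambda b:np.linalg.norm(at(t,*b[0],.09)-at(w,*a[0],.09)));X=tri([(w,*a[0]),(t,*b[0])]); print('W',np.round(a[0],1),np.round(a[1],1),np.round(at(w,*a[0],.092),4),'tri',np.round(X,4))
go(.5555,-.053,.20,180)
E
```

```text
Traceback (most recent call last):
ValueError: min() iterable argument is empty
```

```bash
python3 - <<'E'
s=open('h.py').read()
s=s.replace("m=((c[...,2]>145)&(c[...,1]<40)&(c[...,0]<45)).astype(np.uint8)\n    m=cv2.morphologyEx(m,cv2.MORPH_OPEN,np.ones((3,3)))",
"""red=(c[...,2]>60)&(c[...,2]>3*c[...,1])&(c[...,2]>3*c[...,0])
    th,_=cv2.threshold(p['color'][...,2][red].reshape(-1,1),0,255,cv2.THRESH_OTSU)
    m=(red&(c[...,2]>th)).astype(np.uint8);m=cv2.morphologyEx(m,cv2.MORPH_OPEN,np.ones((3,3)))""")
open('h.py','w').write(s)
E
python3 - <<'E'
from h import *
w=shot('wrist');t=shot('top')
W=pottops(w);T=pottops(t)
for a in T: print('T',np.round(a[0],1),np.round(a[1],1),np.round(at(t,*a[0],.092),4))
for a in W:
    b=min(T,key=lambda b:np.linalg.norm(at(t,*b[0],.09)-at(w,*a[0],.09)));X=tri([(w,*a[0]),(t,*b[0])]); print('W',np.round(a[0],1),np.round(a[1],1),np.round(at(w,*a[0],.092),4),'tri',np.round(X,4))
go(.5555,-.053,.20,180)
E
```

```text
T [361.7 215.7] [18.7 19.4] [0.6219 0.0441 0.092 ]
T [405.5 245.9] [ 9.5 16.4] [ 0.5499 -0.0556  0.092 ]
T [526.1 297.7] [18.5 18.6] [ 0.4256 -0.3297  0.092 ]
W [26.8 50. ] [42.3 55.6] [ 0.4247 -0.3273  0.092 ] tri [ 0.4245 -0.3316  0.0864]
W [301.2 174.7] [47.4 60.9] [ 0.5468 -0.0601  0.092 ] tri [ 0.5512 -0.0617  0.0594]
W [385.4 224.7] [50.  65.7] [0.6039 0.0352 0.092 ] tri [0.6237 0.0422 0.0352]
move [1.44, -2.34, 16.04] rot [0.0001, 0.0001, 0.0006] rows>= 3
```

```bash
sed -i "s/m=(red&(c\[...,2\]>th))/m=(red\&(c[...,2]>(th if thr is None else thr)))/; s/def pottops(p)/def pottops(p,thr=None)/" h.py
python3 - <<'E'
from h import *
w=shot('wrist');t=shot('top')
T=[(e,) for e in [(361.7,215.7),(526.1,297.7)]]
for thr in (130,145,160):
  for a in pottops(w,thr):
    b=min(T,key=lambda b:np.linalg.norm(at(t,*b[0],.09)-at(w,*a[0],.09)));X=tri([(w,*a[0]),(t,*b[0])]); print(thr,np.round(a[0],1),np.round(a[1],1),np.round(at(w,*a[0],.092),4),'tri',np.round(X,4))
E
```

```text
130 [27.  50.1] [41.8 54.9] [ 0.4247 -0.3276  0.092 ] tri [ 0.4245 -0.3313  0.0873]
130 [300.6 184.1] [40.7 42.4] [ 0.5572 -0.0616  0.092 ] tri [ 0.6707 -0.0582 -0.5327]
130 [391.9 237.8] [37.2 40. ] [0.6201 0.043  0.092 ] tri [0.6221 0.0438 0.0866]
145 [300.6 184.4] [40.  41.6] [ 0.5576 -0.0616  0.092 ] tri [ 0.6698 -0.0573 -0.5215]
145 [392.  238.2] [36.1 39.5] [0.6205 0.0431 0.092 ] tri [0.6221 0.0438 0.0878]
```

```bash
python3 -m inch '[0.6,-1.6,5.5,0,0,0,1,1.24,-3.17,11,0,0,0,1,1.24,-3.17,17,0,0,0,1,1.24,-3.17,23,0,0,0,1,1.24,-3.17,27,0,0,0,1]' 25
python3 -m inch '[0,0,2.2,0,0,0,1,0,0,2.2,0,0,0,1]'
python3 - <<'E'
from h import *
st();w=shot('wrist','w2');print(pottops(w,145))
E
```

```text
t: 4.4
tcp_pos: [0.5564, -0.0617, 0.0878]
tool_rot: [180.0, -0.1, 180.0]
force: [-0.0, -0.2, -0.2]
finger_gap: 0.0854
finger_force: 0.0
t: 4.65
tcp_pos: [0.5563, -0.0617, 0.0667]
tool_rot: [180.0, -0.2, 180.0]
force: [0.5, 0.5, 0.2]
finger_gap: 0.085
finger_force: 0.0
t 4.65 tcp [ 0.5563 -0.0617  0.0667] rot [179.98  -0.21 179.99] F [0.5 0.5 0.2] gap 0.085 ff 0.0 j [  1.  44.   4. 109.  -6.  27.  99.]
[]
```

View pics/w2.png

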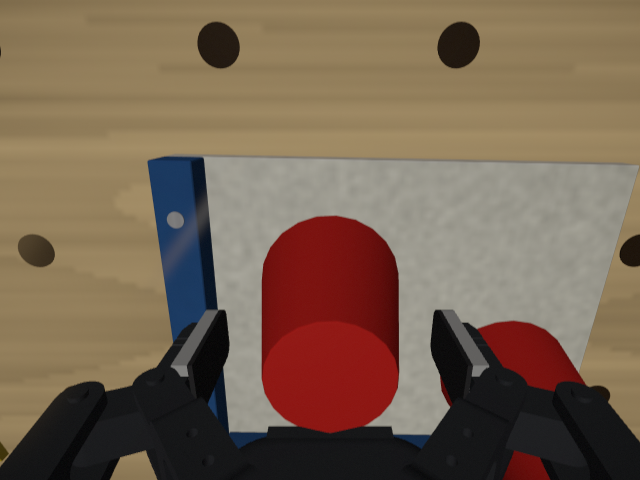

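```bash
python3 -m inch '[0,0,0,0,0,0,-1,0,0,0,0,0,0,-1,0,0,0,0,0,0,-1,0,0,0,0,0,0,-1]' 25
python3 -m inch '[0,0,-3,0,0,0,-1,0,0,-8,0,0,0,-1,0,0,-13,0,0,0,-1,2,-4,-13,0,0,0,-1,4,-8,-13,0,0,0,-1]'
python3 -m inch '[2.2,-5,0,0,0,0,-1,4.4,-10,0,0,0,0,-1,6.6,-14,0,0,0,0,-1,6.6,-14,0,0,0,0,-1]'
python3 - <<'E'
from h import *
st();w=shot('wrist','w3');print(pottops(w,130))
E
```

```text
t: 5.2
tcp_pos: [0.5586, -0.0621, 0.0698]
tool_rot: [-180.0, 0.2, 180.0]
force: [-0.9, -0.9, 6.0]
finger_gap: 0.0565
finger_force: 25.9
t: 5.82
tcp_pos: [0.5176, -0.1423, 0.1997]
tool_rot: [-180.0, 0.2, -179.9]
force: [-0.0, -1.9, -1.2]
finger_gap: 0.0567
finger_force: 26.7
t: 6.32
tcp_pos: [0.4487, -0.2861, 0.1989]
tool_rot: [-179.9, -0.0, 179.5]
force: [-0.1, 0.0, 0.1]
finger_gap: 0.0567
finger_force: 26.7
t 6.33 tcp [ 0.4487 -0.2861  0.1989] rot [-1.7985e+02 -3.0000e-02  1.7954e+02] F [-0.1  0.   0.1] gap 0.0567 ff 26.7 j [ 26.  30.   6. 109.  -4.  41. 123.]
[((307.4523010253906, 287.2519836425781), (159.5041046142578, 286.43359375))]
```

View pics/w3.png

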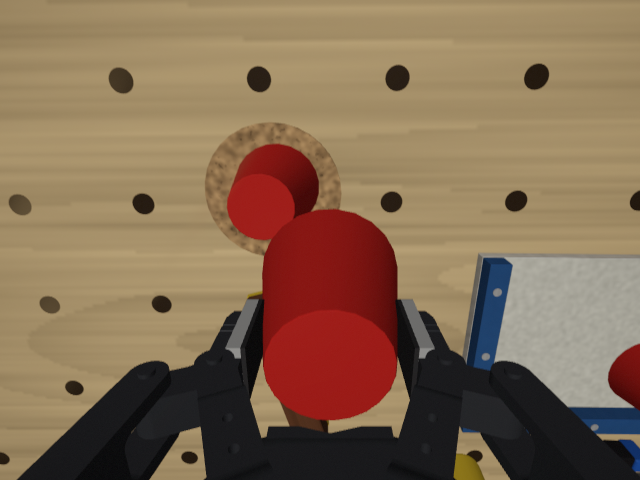

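```bash
python3 - <<'E'
from h import *
st();w=shot('wrist');t=shot('top')
print(at(w,261,207,.084),tri([(w,261,207),(t,526.1,297.7)]),at(w,272.5,188,.004))
go(.4255,-.333,.1989,180)
E
```

```text
t 6.38 tcp [ 0.4504 -0.2834  0.1988] rot [-1.7996e+02  2.0000e-02  1.7976e+02] F [ 0.3  0.5 -0.7] gap 0.0567 ff 26.7 j [ 25.  30.   5. 109.  -4.  41. 123.]
[ 0.42576522 -0.33070064  0.084     ] [ 0.42494936 -0.33031359  0.08862368] [ 0.42789431 -0.3349597   0.004     ]
move [2.67, -5.22, -0.04] rot [0.0007, 0.0008, 0.001] rows>= 1
```

```bash
python3 -m inch '[2.6,-4.95,0,0,0,0,-1,2.6,-4.95,0,0,0,0,-1,2.6,-4.95,4,0,0,0,-1,2.6,-4.95,8,0,0,0,-1,2.6,-4.95,10,0,0,0,-1]'
python3 -m inch '[0,0,0.8,0,0,0,-1,0,0,1.5,0,0,0,-1,0,0,1.5,0,0,0,-1]'
python3 - <<'E'
from h import *
st()
E
```

```text
t: 7.1
tcp_pos: [0.4264, -0.3299, 0.0969]
tool_rot: [180.0, -0.0, -179.8]
force: [-0.7, -3.7, 2.5]
finger_gap: 0.0563
finger_force: 27.2
t: 7.48
tcp_pos: [0.4259, -0.3306, 0.0834]
tool_rot: [180.0, 0.0, -180.0]
force: [-0.0, 0.7, 0.1]
finger_gap: 0.0567
finger_force: 26.6
t 7.47 tcp [ 0.4259 -0.3306  0.0834] rot [ 1.7996e+02  1.0000e-02 -1.7997e+02] F [-0.   0.7  0.1] gap 0.0567 ff 26.6 j [ 33.  41.   4. 112.  -5.  27. 130.]
```

```bash
python3 -m inch '[0,0,0.2,0,0,0,-1,0,0,0.2,0,0,0,1,0,0,0.2,0,0,0,1,0,0,-1,0,0,0,1,0,0,-5,0,0,0,1]' 25
python3 -m inch '[0,0,-5,0,0,0,1,0,0,-9,0,0,0,1,-2.5,4.8,-9,0,0,0,1,-5,9.6,-9,0,0,0,1,-7.5,14.4,-9,0,0,0,1]'
python3 -m inch '[-2.5,4.8,0,0,0,0,1,-5,9.6,0,0,0,0,1,-7.5,14.4,0,0,0,0,1,-9.5,18.5,0,0,0,0,1,-9.5,18.5,0,0,0,0,1]'
python3 - <<'E'
from h import *
st();w=shot('wrist','w4');t=shot('top')
print([ (a,at(w,*a[0],.092)) for a in pottops(w,145)],[(np.round(a[0]),at(t,*a[0],.1)) for a in pottops(t)])
go(.6212,.0435,.19,180)
E
```

```text
t: 8.1
tcp_pos: [0.4244, -0.3303, 0.1329]
tool_rot: [179.9, -0.2, 180.0]
force: [0.1, -0.7, 0.4]
finger_gap: 0.0853
finger_force: 0.0
t: 8.72
tcp_pos: [0.5012, -0.1859, 0.2245]
tool_rot: [-180.0, 0.1, 180.0]
force: [1.4, -0.1, -0.1]
finger_gap: 0.0855
finger_force: 0.0
t: 9.35
tcp_pos: [0.5968, 0.0033, 0.2238]
tool_rot: [179.8, 0.1, -179.6]
force: [-0.3, 0.5, -0.1]
finger_gap: 0.0855
finger_force: 0.0
t 9.35 tcp [0.5968 0.0033 0.2238] rot [ 1.7983e+02  9.0000e-02 -1.7957e+02] F [-0.3  0.5 -0.1] gap 0.0855 ff 0.0 j [-6. 33.  6. 98. -4. 49. 91.]
[] [(array([361., 211.]), array([0.63210843, 0.04523922, 0.1       ])), (array([528., 298.]), array([ 0.42642023, -0.33054365,  0.1       ]))]
move [-2.6, 4.58, 3.37] rot [-0.0006, -0.0002, 0.0009] rows>= 2
```

View pics/w4.png

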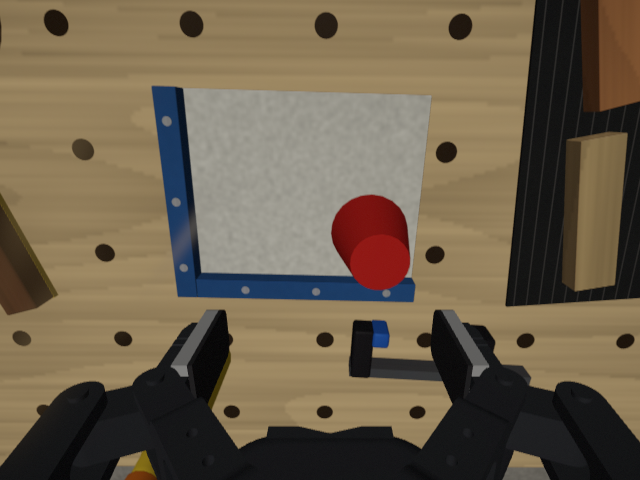

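```bash
python3 -m inch '[-2.6,4.58,0,0,0,0,1,-2.6,4.58,5,0,0,0,1,-2.6,4.58,10.5,0,0,0,1,-2.6,4.58,15.5,0,0,0,1,-2.6,4.58,15.5,0,0,0,1]' 25
python3 -m inch '[0,0,0,0,0,0,-1,0,0,0,0,0,0,-1,0,0,0,0,0,0,-1,0,0,0,0,0,0,-1]' 25
python3 -m inch '[0,0,-4,0,0,0,-1,0,0,-9,0,0,0,-1,0,0,-15,0,0,0,-1,2.4,-4.6,-15,0,0,0,-1,4.8,-9.2,-15,0,0,0,-1]'
python3 -m inch '[2.5,-4.8,0,0,0,0,-1,5,-9.6,0,0,0,0,-1,7.5,-14.4,0,0,0,0,-1,10,-19.2,0,0,0,0,-1,10,-19.2,0,0,0,0,-1]'
python3 - <<'E'
from h import *
shot('top');st();go(.4255,-.331,.2189,180)
E
```

```text
t: 10.07
tcp_pos: [0.6179, 0.0411, 0.0652]
tool_rot: [-179.9, -0.5, 179.8]
force: [-0.9, -0.4, 0.3]
finger_gap: 0.0854
finger_force: 0.0
t: 10.58
tcp_pos: [0.6235, 0.043, 0.0714]
tool_rot: [-180.0, 0.3, 180.0]
force: [-0.0, -1.3, 7.4]
finger_gap: 0.0564
finger_force: 26.0
t: 11.2
tcp_pos: [0.5739, -0.0492, 0.221]
tool_rot: [-180.0, 0.3, -179.9]
force: [-0.6, -1.0, -1.2]
finger_gap: 0.0566
finger_force: 26.5
t: 11.82
tcp_pos: [0.4709, -0.2459, 0.22]
tool_rot: [-179.8, 0.1, 179.5]
force: [0.4, 0.4, -0.3]
finger_gap: 0.0569
finger_force: 26.5
t 11.88 tcp [ 0.4726 -0.2429  0.2198] rot [-1.7991e+02  1.1000e-01  1.7970e+02] F [ 0.9  0.8 -1.5] gap 0.0564 ff 26.5 j [ 20.  28.   6. 108.  -4.  44. 118.]
move [4.67, -8.84, 0.1] rot [-0.0016, 0.002, -0.0052] rows>= 2
```

```bash
python3 -m inch '[2.3,-4.4,0,0,0,0,-1,4.67,-8.84,0,0,0,0,-1,4.67,-8.84,3,0,0,0,-1,4.67,-8.84,7,0,0,0,-1,4.67,-8.84,9.5,0,0,0,-1]'
python3 -m inch '[0,0,0.8,0,0,0,-1,0,0,1.6,0,0,0,-1,0,0,2.1,0,0,0,-1,0,0,2.2,0,0,0,-1]'
python3 -m inch '[0,0,0.1,0,0,0,1,0,0,0.1,0,0,0,1,0,0,-1,0,0,0,1,0,0,-5,0,0,0,1,0,0,-11,0,0,0,1]' 25
python3 - <<'E'
from h import *
st();t=shot('top','t5');w=shot('scene','s5');cv2.imwrite('pics/t5c.png',np.hstack([t['color'][100:400,190:590],w['color'][120:420,100:500]]))
print([(np.round(a[0]),at(t,*a[0],.124)) for a in pottops(t)])
E
```

```text
t: 12.5
tcp_pos: [0.4279, -0.3272, 0.1226]
tool_rot: [179.9, 0.0, -179.9]
force: [-0.3, 0.3, 0.3]
finger_gap: 0.0569
finger_force: 26.5
t: 13.0
tcp_pos: [0.4282, -0.3301, 0.1032]
tool_rot: [-179.9, 0.2, 180.0]
force: [-1.6, -1.4, 14.2]
finger_gap: 0.0566
finger_force: 28.9
t: 13.62
tcp_pos: [0.4259, -0.328, 0.2117]
tool_rot: [179.9, -0.2, -180.0]
force: [1.2, -0.8, -0.3]
finger_gap: 0.0855
finger_force: 0.0
t 13.62 tcp [ 0.4259 -0.328   0.2117] rot [ 179.87   -0.18 -179.99] F [ 1.2 -0.8 -0.3] gap 0.0855 ff 0.0 j [ 31.  30.   5. 107.  -4.  44. 128.]
[(array([531., 293.]), array([ 0.43884184, -0.32799017,  0.124     ]))]
```

View pics/t5c.png

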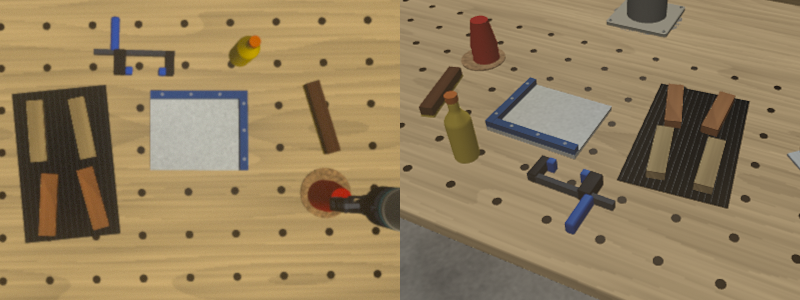

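```bash
python3 -m inch '[-1,2.5,-4.5,0,0,0,1,-2.5,8,-7,0,0,0,1,-4,13.5,-9,0,0,0,1,-5.5,19,-11,0,0,0,1,-7,24.5,-13,0,0,0,1]'
python3 -m inch '[-1.5,5.5,-0.5,0,0,0,1,-3,11,-1,0,0,0,1,-4.5,17,-1.5,0,0,0,1,-5.5,22.5,-1.8,0,0,0,1,-5.5,26.5,-1.8,0,0,0,1]'
cat >> h.py <<'E'
def bars(p,roi_boxes,zt,L,W):
    """top faces of wooden bars: brightest part of each box; returns centre/yaw by fitting a L x W rectangle at height zt"""
    pass
E
python3 - <<'E'
from h import *
shot('top');st();w=shot('wrist','w6')
jigfit(w)
for q in ['stave0']:
    print(q,[(np.round(b['bbox']).astype(int).tolist(),round(b['p'],2)) for b in env.boxes_of(w,q)])
E
```

```text
t: 14.35
tcp_pos: [0.4967, -0.0819, 0.3423]
tool_rot: [180.0, 0.0, 180.0]
force: [0.6, -0.9, 0.3]
finger_gap: 0.0854
finger_force: 0.0
t: 14.98
tcp_pos: [0.5516, 0.1842, 0.3594]
tool_rot: [179.9, -0.0, -179.9]
force: [0.1, 0.4, -0.8]
finger_gap: 0.0855
finger_force: 0.0
t 15.03 tcp [0.5503 0.1909 0.3591] rot [ 1.7965e+02 -6.0000e-02 -1.7947e+02] F [-0.3  5.2  0. ] gap 0.0858 ff 0.0 j [-21.  24.  -1.  89.   0.  66.  68.]
white [   80   135   177   132 20786]
rect mm 580.52099609375 -16.98474884033203 217.0892333984375 176.3699188232422 88.8760986328125
yaw fence -1.0525358956102895 yaw stop -1.2409702045079785 corner 0.665494539879343 -0.12637475860267602 open_x -0.17491946485800275 open_y 0.21572123235445329
stave0 [([428, 0, 487, 140], 0.81), ([440, 162, 483, 271], 0.8), ([353, 162, 400, 273], 0.76), ([333, 8, 393, 154], 0.67)]
```

View pics/w6.png

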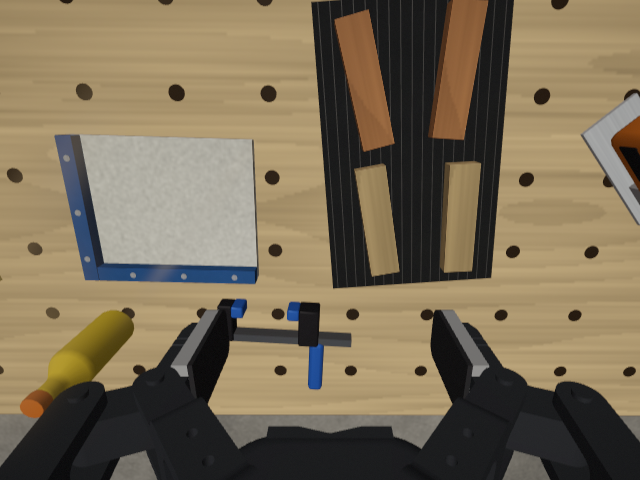

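```bash
cat >> h.py <<'E'
from scipy.optimize import least_squares
def boxpts(x,y,yaw,z0,z1,L,W):
    c,s=np.cos(yaw),np.sin(yaw)
    return [(x+a*L/2*c-b*W/2*s,y+a*L/2*s+b*W/2*c,z) for z in (z0,z1) for a in(-1,1) for b in(-1,1)]
def silh(p,box,thr,pad=5):
    l,t,r,b=[int(round(v)) for v in box];l=max(l-pad,0);t=max(t-pad,0);r=min(r+pad,640);b=min(b+pad,480)
    m=np.zeros((480,640),np.uint8);m[t:b,l:r]=thr(p['color'])[t:b,l:r]
    m=cv2.morphologyEx(m,cv2.MORPH_OPEN,np.ones((3,3)));k,lab,s,_=cv2.connectedComponentsWithStats(m)
    cs,_=cv2.findContours((lab==1+np.argmax(s[1:,4])).astype(np.uint8),cv2.RETR_EXTERNAL,cv2.CHAIN_APPROX_NONE)
    return max(cs,key=len)[:,0].astype(np.float32)
def fitbox(views,x0,z0,h,L,W,freez=False):
    """views: [(pic,contour)], x0=(x,y,yaw)"""
    def f(q):
        zz=z0+(q[3] if freez else 0);r=[]
        for p,C in views:
            H=cv2.convexHull(np.array([proj(p,X) for X in boxpts(q[0],q[1],q[2],zz,zz+h,L,W)],np.float32))
            k=(C[:,0]>1)&(C[:,1]>1)&(C[:,0]<638)&(C[:,1]<478)
            r+=[cv2.pointPolygonTest(H,(float(a),float(b)),True)-.4 for a,b in C[k]]
        return np.array(r)
    s=least_squares(f,list(x0)+([0] if freez else []),loss='soft_l1',x_scale=[.01,.01,.1]+([.01] if freez else []),diff_step=1e-4)
    return s.x,np.sqrt(np.mean(f(s.x)**2))
bright=lambda c:(cv2.cvtColor(c,cv2.COLOR_BGR2HSV)[...,2]>75)&(cv2.cvtColor(c,cv2.COLOR_BGR2HSV)[...,1]>60)
def staves(w,boxes,z0=.003,thr=bright,freez=False):
    out=[]
    for b in boxes:
        C=silh(w,b,thr);x,y,_=at(w,*C.mean(0),z0+.015)
        best=min((fitbox([(w,C)],(x,y,a),z0,.022,.15,.04,freez) for a in(-.25,0,.25)),key=lambda q:q[1]);out.append(best)
    return out
E
python3 - <<'E'
from h import *
w=shot('wrist')
B=[b['bbox'] for b in env.boxes_of(w,'stave0') if b['p']>.5]
for fz in (0,1):
  for q,e in staves(w,B,freez=fz): print(np.round(q[:2],4),'yaw',round(np.degrees(q[2]),1),q[3:],'rms',round(e,2))
t=shot('top');
for b in env.boxes_of(t,'stave0'):
  if b['p']>.5:
    q,e=staves(t,[b['bbox']])[0];print('top',np.round(q[:2],4),round(np.degrees(q[2]),1),round(e,2))
st()
E
```

```text
[0.602  0.2583] yaw 10.9 [] rms 0.49
[0.4167 0.344 ] yaw -3.7 [] rms 1.72
[0.4303 0.2351] yaw 15.0 [] rms 0.79
[0.5968 0.3696] yaw 3.4 [] rms 0.57
[0.6028 0.2588] yaw 10.9 [-0.00316328] rms 0.46
[0.4176 0.3523] yaw -3.6 [-0.02417925] rms 1.25
[0.4297 0.2356] yaw 15.0 [-0.0045539] rms 0.71
[0.5978 0.3712] yaw 3.3 [-0.00420207] rms 0.5
top [0.418  0.3456] -3.2 0.34
top [0.5981 0.3714] 3.5 0.38
top [0.7209 0.2815] 10.0 2.58
t 15.32 tcp [0.5519 0.1792 0.3594] rot [-179.94   -0.    179.85] F [ 1.1 -0.3  0.1] gap 0.0855 ff 0.0 j [-20.  24.  -1.  89.   0.  66.  69.]
```

```bash
python3 - <<'E'
from h import *
st();go(.602,.2585,.10,190.9)
psi=np.radians(-1.15)
for k in range(4):
  for x,y in [(-75,20+40*k),(-80,45+40*k)]:
    print(k,x,y,np.round([.6655+(x*np.cos(psi)-y*np.sin(psi))/1000,-.1264+(x*np.sin(psi)+y*np.cos(psi))/1000],4))
E
```

```text
t 15.32 tcp [0.5519 0.1792 0.3594] rot [-179.94   -0.    179.85] F [ 1.1 -0.3  0.1] gap 0.0855 ff 0.0 j [-20.  24.  -1.  89.   0.  66.  69.]
move [-4.99, 7.97, 25.93] rot [-0.0011, -0.0002, -0.1929] rows>= 5
0 -75 20 [ 0.5909 -0.1049]
0 -80 45 [ 0.5864 -0.0798]
1 -75 60 [ 0.5917 -0.0649]
1 -80 85 [ 0.5872 -0.0398]
2 -75 100 [ 0.5925 -0.0249]
2 -80 125 [5.88e-01 2.00e-04]
3 -75 140 [0.5933 0.0151]
3 -80 165 [0.5888 0.0402]
```

```bash
python3 -m inch '[-2.5,4,5,0,0,-0.1,1,-5,8,10,0,0,-0.193,1,-5,8,16,0,0,-0.193,1,-5,8,22,0,0,-0.193,1,-5,8,25.9,0,0,-0.193,1]'
python3 -m inch '[0,0,0,0,0,0,1,0,0,0,0,0,0,1]'
python3 - <<'E'
from h import *
st();go(.602,.2585,.020,190.9)
E
```

```text
t: 15.95
tcp_pos: [0.6011, 0.2588, 0.0974]
tool_rot: [-179.9, -0.2, -169.1]
force: [-0.0, 0.8, -0.0]
finger_gap: 0.0854
finger_force: 0.0
t: 16.2
tcp_pos: [0.6035, 0.2608, 0.1023]
tool_rot: [180.0, 0.2, -169.0]
force: [0.9, 0.3, 1.1]
finger_gap: 0.0855
finger_force: 0.0
t 16.2 tcp [0.6035 0.2608 0.1023] rot [ 179.98    0.18 -169.02] F [0.9 0.3 1.1] gap 0.0855 ff 0.0 j [-24.  46.  -3.  92.   4.  41.  72.]
move [0.21, -0.2, 8.23] rot [0.0004, 0.0031, 0.0014] rows>= 2
```

```bash
python3 -m inch '[0.2,-0.2,4,0,0,0,1,0.2,-0.2,7.4,0,0,0,1,0.2,-0.2,8.2,0,0,0,1,0.2,-0.2,8.2,0,0,0,1]' 40
python3 -m inch '[0,0,0,0,0,0,-1,0,0,0,0,0,0,-1,0,0,0,0,0,0,-1,0,0,0,0,0,0,-1]' 40
python3 -m inch '[0,0,-3,0,0,0,-1,0,0,-8,0,0,0,-1,0,0,-12,0,0,0.1,-1,0,0,-12,0,0,0.2117,-1,0,0,-12,0,0,0.2117,-1]'
python3 - <<'E'
from h import *
shot('top');st();go(.5864,-.0798,.10,178.85)
E
```

```text
t: 16.7
tcp_pos: [0.6016, 0.2592, 0.0202]
tool_rot: [180.0, 0.2, -169.0]
force: [-0.1, -0.4, -0.2]
finger_gap: 0.0853
finger_force: 0.0
t: 17.2
tcp_pos: [0.601, 0.2591, 0.0195]
tool_rot: [180.0, 0.1, -168.9]
force: [-0.4, -0.2, 6.5]
finger_gap: 0.0393
finger_force: 42.2
t: 17.82
tcp_pos: [0.6, 0.2588, 0.1386]
tool_rot: [-180.0, 0.0, 179.0]
force: [0.4, -0.3, -1.1]
finger_gap: 0.0392
finger_force: 41.4
t 17.88 tcp [0.5997 0.2587 0.138 ] rot [-1.7996e+02 -5.0000e-02  1.7906e+02] F [-0.   0.3 -1.4] gap 0.0391 ff 41.4 j [-26.  43.   0.  92.   0.  45.  63.]
move [0.77, -33.86, 3.82] rot [-0.0006, -0.0009, 0.0036] rows>= 6
```

```bash
python3 -m inch '[0.1,-5.8,0,0,0,0,-1,0.2,-11.6,0,0,0,0,-1,0.3,-17.4,0,0,0,0,-1,0.5,-23.2,0,0,0,0,-1,0.7,-29,0,0,0,0,-1]'
python3 -m inch '[0.1,-4.8,3,0,0,0,-1,0.1,-4.8,5.8,0,0,0,-1,0.1,-4.8,5.8,0,0,0,-1,0.1,-4.8,5.8,0,0,0,-1]'
python3 - <<'E'
from h import *
shot('top');st();w=shot('wrist','w7');go(.5864,-.0798,.031,178.85)
E
```

```text
t: 18.5
tcp_pos: [0.587, -0.0328, 0.1374]
tool_rot: [180.0, -0.1, 179.1]
force: [1.1, -0.7, -0.7]
finger_gap: 0.0391
finger_force: 41.4
t: 19.0
tcp_pos: [0.5863, -0.0778, 0.0806]
tool_rot: [180.0, 0.0, 179.1]
force: [1.0, -0.2, -0.9]
finger_gap: 0.0394
finger_force: 41.3
t 19.05 tcp [ 0.5867 -0.0778  0.0811] rot [1.7997e+02 8.0000e-02 1.7906e+02] F [-0.6 -0.3  0.3] gap 0.0391 ff 41.3 j [  6.  44.  -3. 104.   3.  32.  91.]
move [0.05, -0.2, 5.03] rot [0.0004, 0.0018, 0.0036] rows>= 1
```

View pics/w7.png

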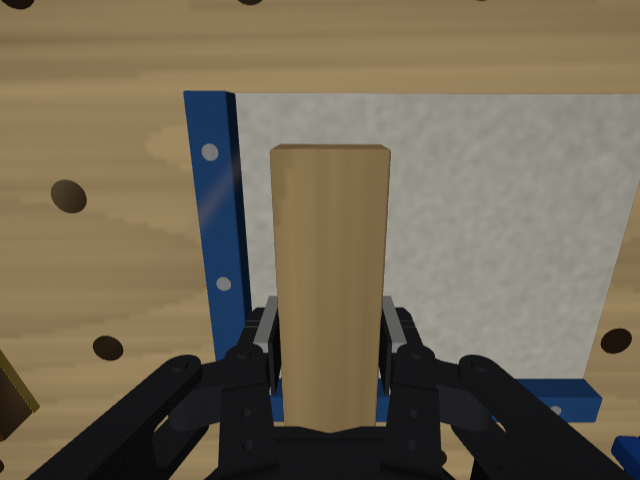

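```bash
python3 -m inch '[0,-0.1,3.5,0,0,0.004,-1,0,-0.1,4.8,0,0,0.004,-1,0,-0.1,5.05,0,0,0.004,-1,0,-0.1,5.05,0,0,0.004,-1]'
python3 -m inch '[-0.3,0,0,0,0,0,-1,-0.5,0,0,0,0,0,-1,-0.6,0,0,0,0,0,-1,-0.6,0,0,0,0,0,-1]'
python3 - <<'E'
from h import *
shot('top');st()
E
```

```text
t: 19.6
tcp_pos: [0.5865, -0.0798, 0.0305]
tool_rot: [-180.0, 0.1, 178.7]
force: [0.6, -0.2, -2.1]
finger_gap: 0.0391
finger_force: 41.3
t: 20.1
tcp_pos: [0.5908, -0.0802, 0.0298]
tool_rot: [-180.0, -0.1, 178.7]
force: [-3.5, -0.4, 1.1]
finger_gap: 0.0389
finger_force: 41.8
t 20.15 tcp [ 0.5907 -0.0802  0.0297] rot [-1.800e+02 -1.300e-01  1.787e+02] F [-5.5  0.5  2.7] gap 0.0395 ff 41.8 j [  6.  49.  -2. 104.   3.  27.  91.]
```

```bash
python3 -m inch '[0,0,0,0,0,0,0.2,0,0,0,0,0,0,0.2,0,0,-2,0,0,0,0.2,0,0,-5,0,0,0,0,0,4.4,-5,0,0,0,-1]' 40
python3 -m inch '[0,0,0,0,0,0,-1,0,0,0,0,0,0,-1,0,0,2.5,0,0,0,-1,0,0,4.8,0,0,0,-1,0,0,4.8,0,0,0,-1]'
python3 - <<'E'
from h import *
shot('top');st();w=shot('wrist','w8');go(.591,-.068,.032,178.85)
E
```

```text
t: 20.78
tcp_pos: [0.5957, -0.041, 0.0836]
tool_rot: [-179.8, 0.4, 178.3]
force: [0.9, 0.7, -0.6]
finger_gap: 0.0256
finger_force: 0.0
t: 21.4
tcp_pos: [0.5923, -0.0376, 0.031]
tool_rot: [-180.0, -0.1, 178.6]
force: [-0.5, -0.3, 0.6]
finger_gap: 0.0003
finger_force: 0.0
t 21.45 tcp [ 0.5926 -0.0373  0.0317] rot [-1.7996e+02 -6.0000e-02  1.7862e+02] F [-0.4 -0.8  0.1] gap -0.0004 ff 0.0 j [  2.  49.  -2. 104.   3.  27.  87.]
move [0.12, -3.09, 0.03] rot [-0.0005, -0.0002, -0.0038] rows>= 1
```

View pics/w8.png

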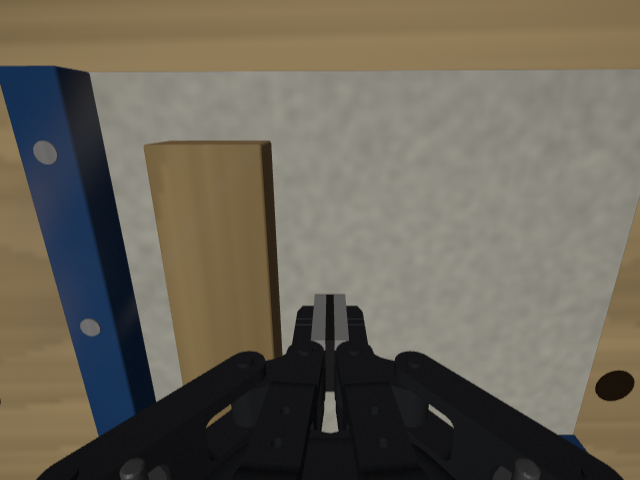

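```bash
python3 -m inch '[0,-1,0,0,0,0,-1,0,-2,0,0,0,0,-1,0,-2.8,0,0,0,0,-1,0,-3.1,0,0,0,0,-1,0,-3.1,0,0,0,0,-1]'
python3 -m inch '[0,-0.15,0,0,0,0,-1,0,-0.3,0,0,0,0,-1,0,-0.3,0,0,0,0,-1]'
python3 - <<'E'
from h import *
shot('top');st()
E
```

```text
t: 22.12
tcp_pos: [0.592, -0.0678, 0.0317]
tool_rot: [-180.0, -0.0, 178.7]
force: [0.1, 0.3, 0.4]
finger_gap: 0.0
finger_force: 0.0
t: 22.5
tcp_pos: [0.592, -0.0702, 0.0317]
tool_rot: [-180.0, -0.0, 178.7]
force: [-0.3, -0.2, 0.1]
finger_gap: -0.0003
finger_force: 0.0
t 22.55 tcp [ 0.592  -0.0702  0.0317] rot [-1.7999e+02 -1.0000e-02  1.7871e+02] F [ 0.5  0.6 -0.3] gap -0.0001 ff 0.1 j [  5.  49.  -2. 104.   3.  27.  90.]
```

```bash
python3 -m inch '[0,-0.1,0,0,0,0,-1,0,-0.3,0,0,0,0,-1,0,-0.3,0,0,0,0,-1]'
python3 -m inch '[0,-0.1,0,0,0,0,-1,0,-0.2,0,0,0,0,-1,0,-0.2,0,0,0,0,-1]'
python3 -m inch '[0,-0.1,0,0,0,0,-1,0,-0.2,0,0,0,0,-1,0,-0.2,0,0,0,0,-1]'
```

```text
t: 22.92
tcp_pos: [0.592, -0.0721, 0.0317]
tool_rot: [179.9, -0.0, 178.7]
force: [0.5, 4.0, -0.7]
finger_gap: 0.0002
finger_force: 1.8
t: 23.3
tcp_pos: [0.592, -0.0722, 0.0318]
tool_rot: [179.8, -0.0, 178.8]
force: [-0.6, 7.0, 1.3]
finger_gap: -0.0002
finger_force: 3.7
t: 23.68
tcp_pos: [0.592, -0.0722, 0.0318]
tool_rot: [179.7, -0.0, 178.9]
force: [0.3, 11.2, 0.9]
finger_gap: 0.0003
finger_force: 5.3
```

```bash
python3 -m inch '[0,0.3,-3,0,0,0,1,0,0.3,-9,0,0,0,1,2,4,-13,0,0,0,1,4,8,-17,0,0,0,1,6,12,-21,0,0,0,1]'
python3 -m inch '[2,4.5,-2,0,0,0,1,4,9,-4,0,0,0,1,6,14,-5,0,0,0,1,8,15,-5,0,0,0,1,8,15,-5,0,0,0,1]'
cat > find.py <<'E'
from h import *
shot('top');s=st();w=shot('wrist')
for b in env.boxes_of(w,'stave0'):
    if b['p']<.3: continue
    x=at(w,(b['bbox'][0]+b['bbox'][2])/2,(b['bbox'][1]+b['bbox'][3])/2,.02)
    if x[1]>.14:
        (q,e),=staves(w,[b['bbox']]);print(np.round(b['bbox']),round(b['p'],2),np.round(q[:2],4),'yaw',round(np.degrees(q[2]),1),'rms',round(e,2));go(q[0],q[1],.10,180+np.degrees(q[2]),s)
E
python3 find.py
```

```text
t: 24.3
tcp_pos: [0.5342, 0.0442, 0.2433]
tool_rot: [-179.9, 0.1, 178.6]
force: [1.1, 0.2, -0.1]
finger_gap: 0.0852
finger_force: 0.0
t: 24.92
tcp_pos: [0.457, 0.1956, 0.2917]
tool_rot: [-179.9, -0.0, 178.8]
force: [0.3, -0.8, 0.8]
finger_gap: 0.0858
finger_force: 0.0
t 24.98 tcp [0.4582 0.1945 0.2917] rot [-1.7991e+02  1.0000e-02  1.7865e+02] F [-0.  -0.5  0.2] gap 0.0855 ff 0.0 j [-23.  21.  -4. 107.   2.  52.  60.]
[452. 239. 496. 342.] 0.8 [0.5967 0.3694] yaw 3.1 rms 4.25
move [-13.43, 17.85, 19.14] rot [-0.0015, 0.0001, -0.0775] rows>= 5
[436.  77. 496. 220.] 0.67 [0.4165 0.3434] yaw -3.1 rms 0.53
move [4.52, 14.82, 19.14] rot [-0.0015, 0.0002, 0.0302] rows>= 4
[331.  92. 397. 240.] 0.62 [0.4301 0.2346] yaw 15.0 rms 0.33
move [2.91, 3.98, 19.16] rot [-0.0016, -0.0, -0.2854] rows>= 4
```

```bash
python3 -m inch '[2.9,4,5,0,0,-0.14,1,2.9,4,10,0,0,-0.285,1,2.9,4,16,0,0,-0.285,1,2.9,4,20,0,0,-0.285,1,2.9,4,22.5,0,0,-0.285,1]'
python3 -m inch '[0,0,2.5,0,0,0,1,0,0,4.65,0,0,0,1,0,0,4.65,0,0,0,1]' 40
python3 -m inch '[0,0,0,0,0,0,-1,0,0,0,0,0,0,-1,0,0,0,0,0,0,-1,0,0,0,0,0,0,-1]' 40
python3 -m inch '[0,0,-3,0,0,0,-1,0,0,-8,0,0,0,-1,0,0,-12,0,0,0.1,-1,0,0,-12,0,0,0.2821,-1,0,0,-12,0,0,0.2821,-1]'
python3 - <<'E'
from h import *
shot('top');st();go(.5868,-.0425,.09,178.85)
E
```

```text
t: 25.7
tcp_pos: [0.4305, 0.2343, 0.0643]
tool_rot: [-179.9, -0.1, -165.1]
force: [1.4, 0.7, 0.5]
finger_gap: 0.0856
finger_force: 0.0
t: 26.08
tcp_pos: [0.4302, 0.2346, 0.0187]
tool_rot: [-179.9, -0.2, -165.1]
force: [0.2, 0.3, 0.1]
finger_gap: 0.0854
finger_force: 0.0
t: 26.58
tcp_pos: [0.4307, 0.2367, 0.0213]
tool_rot: [180.0, 0.1, -165.0]
force: [-0.8, 0.3, 6.2]
finger_gap: 0.0397
finger_force: 41.2
t: 27.2
tcp_pos: [0.4301, 0.2367, 0.1411]
tool_rot: [180.0, 0.1, 179.0]
force: [-0.5, -1.1, -1.4]
finger_gap: 0.0393
finger_force: 40.7
t 27.25 tcp [0.4298 0.2366 0.1405] rot [-1.7999e+02  1.0000e-02  1.7907e+02] F [-0.2  0.4 -0.8] gap 0.0394 ff 40.7 j [-30.  33.  -3. 118.   3.  29.  54.]
move [-16.15, -27.65, 5.06] rot [-0.0002, 0.0002, 0.0038] rows>= 6
```

```bash
python3 -m inch '[-3.2,-5.3,0,0,0,0,-1,-6.4,-10.6,0,0,0,0,-1,-9.6,-15.9,0,0,0,0,-1,-12.8,-21.2,0,0,0,0,-1,-15.8,-26.5,0,0,0,0,-1]'
python3 -m inch '[-0.35,-1.15,0,0,0,0.004,-1,-0.35,-1.15,4,0,0,0.004,-1,-0.35,-1.15,7,0,0,0.004,-1,-0.35,-1.15,7,0,0,0.004,-1]'
python3 - <<'E'
from h import *
shot('top');st();go(.5868,-.0425,.031,178.85)
E
```

```text
t: 27.88
tcp_pos: [0.5831, -0.0332, 0.1394]
tool_rot: [180.0, -0.1, 179.1]
force: [0.7, 0.4, -1.3]
finger_gap: 0.0393
finger_force: 40.7
t: 28.38
tcp_pos: [0.5832, -0.042, 0.0676]
tool_rot: [180.0, -0.4, 178.8]
force: [0.2, -0.2, -0.2]
finger_gap: 0.0393
finger_force: 40.7
t 28.43 tcp [ 0.5848 -0.0421  0.0693] rot [179.96  -0.19 178.77] F [ 1.  -0.3 -0.3] gap 0.0394 ff 40.7 j [  5.  45.  -5. 105.   8.  31.  83.]
move [-0.22, -0.04, 3.83] rot [0.0007, -0.0034, -0.0014] rows>= 1
```

```bash
python3 -m inch '[-0.1,0,2.5,0,0,0,-1,-0.1,0,3.8,0,0,0,-1,-0.1,0,3.85,0,0,0,-1,-0.1,0,3.85,0,0,0,-1]'
python3 -m inch '[-0.3,0,0,0,0,0,-1,-0.6,0,0,0,0,0,-1,-0.8,0,0,0,0,0,-1,-0.8,0,0,0,0,0,-1]'
python3 -m inch '[0,0,0,0,0,0,0.2,0,0,0,0,0,0,0.2,0,0,-2,0,0,0,0.2,0,0,-5,0,0,0,0,0,4.4,-5,0,0,0,-1]' 40
python3 -m inch '[0,0,0,0,0,0,-1,0,0,0,0,0,0,-1,0,0,2.5,0,0,0,-1,0,0,4.8,0,0,0,-1,0,0,4.8,0,0,0,-1]'
python3 - <<'E'
from h import *
shot('top');st();go(.592,-.0322,.032,178.85)
E
```

```text
t: 28.92
tcp_pos: [0.5876, -0.043, 0.0326]
tool_rot: [180.0, 0.1, 178.7]
force: [-0.5, 0.1, 0.0]
finger_gap: 0.0392
finger_force: 40.8
t: 29.42
tcp_pos: [0.5935, -0.0433, 0.0316]
tool_rot: [-180.0, -0.2, 178.6]
force: [-5.4, -0.3, 2.1]
finger_gap: 0.0391
finger_force: 41.1
t: 30.05
tcp_pos: [0.5992, -0.0042, 0.0857]
tool_rot: [-179.8, 0.4, 178.2]
force: [0.6, 0.3, -0.8]
finger_gap: 0.0256
finger_force: 0.0
t: 30.68
tcp_pos: [0.5948, -0.0008, 0.0326]
tool_rot: [-179.9, -0.2, 178.5]
force: [-0.6, 0.1, 0.5]
finger_gap: -0.0
finger_force: 0.0
t 30.73 tcp [ 0.5957 -0.0006  0.0336] rot [-1.7995e+02 -7.0000e-02  1.7855e+02] F [ 0.1 -0.3  0.4] gap -0.0002 ff 0.0 j [  0.  49.  -4. 104.   7.  28.  79.]
move [0.29, -3.17, 0.16] rot [-0.0008, -0.0012, -0.0053] rows>= 1
```

```bash
python3 -m inch '[0,-1,0.1,0,0,0,-1,0,-2,0.1,0,0,0,-1,0,-2.8,0.1,0,0,0,-1,0,-3.2,0.1,0,0,0,-1,0,-3.4,0.1,0,0,0,-1]'
python3 -m inch '[0,-0.1,0,0,0,0,-1,0,-0.2,0,0,0,0,-1,0,-0.2,0,0,0,0,-1]'
python3 -m inch '[0,-0.1,0,0,0,0,-1,0,-0.2,0,0,0,0,-1,0,-0.2,0,0,0,0,-1]'
```

```text
t: 31.35
tcp_pos: [0.5958, -0.0318, 0.0333]
tool_rot: [179.9, 0.1, 178.7]
force: [-0.6, 6.1, 5.2]
finger_gap: 0.0001
finger_force: 3.2
t: 31.72
tcp_pos: [0.5957, -0.0319, 0.0333]
tool_rot: [179.8, 0.1, 178.8]
force: [-1.2, 7.6, 5.1]
finger_gap: -0.0002
finger_force: 3.5
t: 32.1
tcp_pos: [0.5953, -0.0323, 0.0333]
tool_rot: [179.7, 0.0, 178.8]
force: [-2.0, 9.0, 6.9]
finger_gap: 0.0003
finger_force: 4.9
```

```bash
python3 -m inch '[0,0.6,-1,0,0,0,0,0,0.6,-7,0,0,0,1,2,4,-13,0,0,0,1,4,8,-18,0,0,0,1,5,12,-22,0,0,0,1]'
python3 -m inch '[1,5,-2,0,0,0,1,2,10,-4,0,0,0,1,3,14,-5,0,0,0,1,3,14,-5,0,0,0,1]'
python3 find.py; python3 - <<'E'
from h import *
w=shot('wrist','w9')
for b in env.boxes_of(w,'stave0'):print(np.round(b['bbox']),b['p'])
E
```

```text
t: 32.72
tcp_pos: [0.5486, 0.0777, 0.2482]
tool_rot: [-179.9, -0.0, 178.5]
force: [1.2, 0.4, -0.9]
finger_gap: 0.0855
finger_force: 0.0
t: 33.22
tcp_pos: [0.5218, 0.2229, 0.2974]
tool_rot: [179.9, 0.0, 179.0]
force: [-0.6, -0.3, -0.6]
finger_gap: 0.0852
finger_force: 0.0
t 33.27 tcp [0.5224 0.2199 0.2967] rot [-179.97    0.    178.82] F [ 0.3  0.  -0.1] gap 0.0855 ff 0.0 j [-20.  26.  -8.  97.   4.  57.  59.]
[434. 185. 480. 309.] 0.85 [0.5965 0.3693] yaw 3.3 rms 0.41
move [-7.1, 15.11, 19.67] rot [-0.0004, 0.0, -0.0784] rows>= 5
[ 30. 190. 106. 316.] 0.95
[ 76. 189. 147. 316.] 0.86
[438. 188. 482. 308.] 0.77
[417.   5. 482. 167.] 0.7
```

View pics/w9.png

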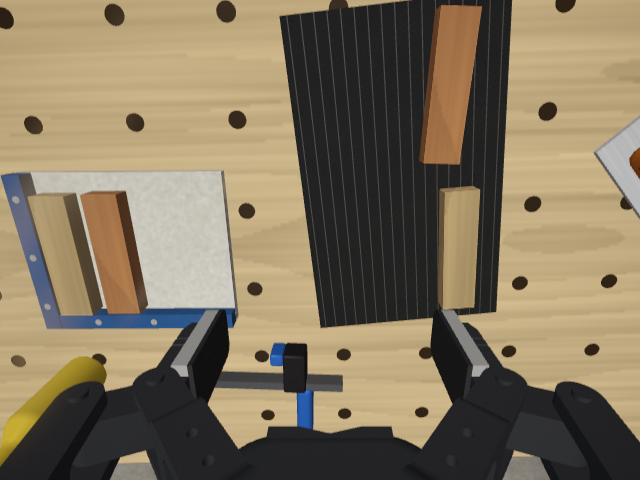

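```bash
python3 - <<'E'
from h import *
w=shot('wrist');s=st()
hs=lambda c:cv2.cvtColor(c,cv2.COLOR_BGR2HSV)
br=lambda c:(hs(c)[...,0]<15)&(hs(c)[...,1]>110)
pa=lambda c:(hs(c)[...,0]>=15)&(hs(c)[...,0]<30)&(hs(c)[...,1]>70)
psi=np.radians(-1.15);R=np.array([[np.cos(psi),-np.sin(psi)],[np.sin(psi),np.cos(psi)]])
jigfit(w)
for b,t in [((76,189,147,316),br),((30,190,106,316),pa)]:
    (q,e),=staves(w,[b],.012,t);print(np.round(q[:2],4),'jig',np.round(R.T@(q[:2]-[.6655,-.1264])*1000,1),np.degrees(q[2])+1.15,e)
E
```

```text
t 33.52 tcp [0.5233 0.2169 0.2962] rot [-1.7993e+02 -4.0000e-02  1.7849e+02] F [-0.2 -0.8 -0. ] gap 0.0853 ff 0.0 j [-20.  26.  -8.  97.   4.  57.  59.]
white [   31   171   204   138 14994]
rect mm 580.333740234375 -17.187255859375 217.9490509033203 176.65931701660156 88.78601837158203
yaw fence 51.031859899661704 yaw stop -0.5653748257731864 corner 0.669294245866664 0.07030281997315446 open_x -0.17439188577837167 open_y 0.11958896599905232
[ 0.5891 -0.0407] jig [-78.2  84.1] -0.3581186673364649 2.2202941211565705
[ 0.5893 -0.0992] jig [-76.7  25.6] 0.0005495275606028915 0.8716474787143995
```

```bash
python3 - <<'E'
from h import *
t=shot('top');w=shot('wrist')
a=cv2.resize(t['color'][180:280,330:450],None,fx=4,fy=4,interpolation=cv2.INTER_CUBIC)[:400]
b=cv2.resize(w['color'][160:335,0:160],(366,400))
cv2.imwrite('pics/c10.png',np.hstack([cv2.resize(a,(430,400)),b]))
E
```

```text
(no output)
```

View pics/c10.png

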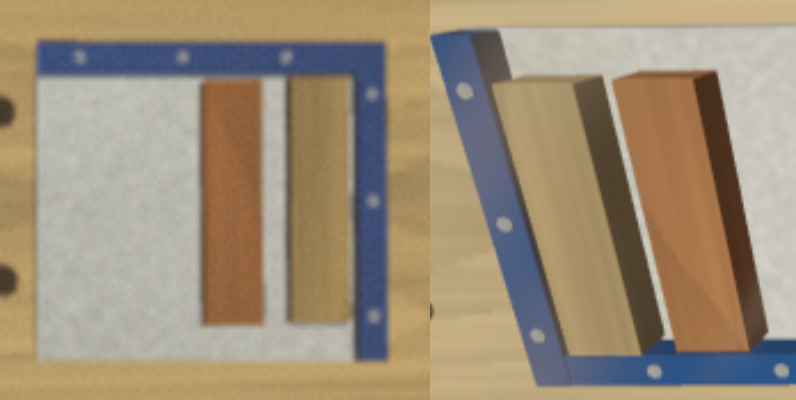

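```bash
python3 - <<'E'
from h import *
go(.59,.02,.15,88.85)
E
python3 -m inch '[-3,-8,6,0,0,0.18,0.3,-3,-8,6,0,0,0.36,0.3,-3,-8,6,0,0,0.54,0.3,-3,-8,6,0,0,0.72,0.3,-3,-8,6,0,0,0.7854,0.3]'
python3 - <<'E'
from h import *
go(.59,.02,.12,88.85)
E
```

```text
move [-7.19, -19.56, 14.65] rot [-0.0009, 0.0002, 1.5651] rows>= 9
t: 34.25
tcp_pos: [0.5511, 0.1374, 0.2365]
tool_rot: [-180.0, 0.0, 133.4]
force: [0.7, -0.6, 0.6]
finger_gap: 0.0556
finger_force: 0.0
move [-11.2, -5.23, 11.65] rot [-0.0005, 0.0002, 0.7774] rows>= 5
```

```bash
python3 -m inch '[-5.5,-2.6,5,0,0,0.18,0.3,-11.2,-5.2,10,0,0,0.36,0.3,-11.2,-5.2,11.6,0,0,0.54,0.3,-11.2,-5.2,11.6,0,0,0.7,0.3,-11.2,-5.2,11.6,0,0,0.777,0.3]'
python3 - <<'E'
from h import *
shot('top');shot('top');st();go(.592,.01,.033,88.85)
w=shot('wrist','w11')
E
```

```text
t: 34.88
tcp_pos: [0.5904, 0.0199, 0.1197]
tool_rot: [-179.9, 0.0, 88.8]
force: [0.4, -0.6, -0.1]
finger_gap: 0.0554
finger_force: 0.0
t 34.98 tcp [0.5907 0.0205 0.1203] rot [-1.7997e+02  3.0000e-02  8.9060e+01] F [-1.   0.3 -0.5] gap 0.0555 ff 0.0 j [-14.  42.  15. 103. -16.  37.   9.]
move [-1.05, 0.16, 8.73] rot [-0.0006, 0.0005, 0.0037] rows>= 2
```

View pics/w11.png

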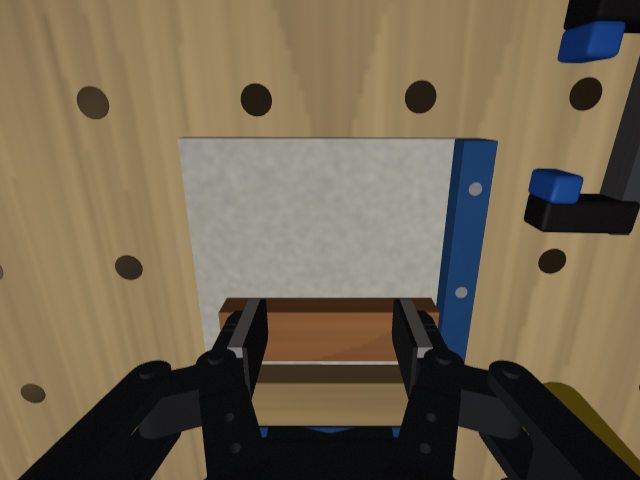

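```bash
python3 -m inch '[-1,0.1,5,0,0,0,0.3,-1,0.1,8.7,0,0,0,0.3,-1,0.1,8.7,0,0,0,0.3]'
python3 -m inch '[-1,0,0,0,0,0,0.3,-2,0,0,0,0,0,0.3,-2.8,0,0,0,0,0,0.3,-3.5,0,0,0,0,0,0.3,-3.5,0,0,0,0,0,0.3]'
python3 -m inch '[-0.2,0,0,0,0,0,0.3,-0.4,0,0,0,0,0,0.3,-0.6,0,0,0,0,0,0.3]'
python3 -m inch '[-0.2,0,0,0,0,0,0.3,-0.4,0,0,0,0,0,0.3,-0.4,0,0,0,0,0,0.3]'
```

```text
t: 35.4
tcp_pos: [0.5893, 0.011, 0.0315]
tool_rot: [-179.7, -0.0, 89.2]
force: [-0.0, -0.3, 0.5]
finger_gap: 0.0557
finger_force: 0.0
t: 36.02
tcp_pos: [0.5911, -0.0249, 0.034]
tool_rot: [180.0, 0.0, 89.1]
force: [0.3, -0.4, 0.0]
finger_gap: 0.0557
finger_force: 0.0
t: 36.4
tcp_pos: [0.5908, -0.0294, 0.0336]
tool_rot: [-180.0, -0.0, 89.2]
force: [0.8, 2.0, -0.2]
finger_gap: 0.0559
finger_force: 0.7
t: 36.78
tcp_pos: [0.5908, -0.0344, 0.0337]
tool_rot: [180.0, 0.0, 89.1]
force: [1.0, 0.5, -0.3]
finger_gap: 0.0553
finger_force: 0.1
```

```bash
python3 -m inch '[-0.2,0,0,0,0,0,0.3,-0.3,0,0,0,0,0,0.3,-0.3,0,0,0,0,0,0.3]'
python3 -m inch '[-0.2,0,0,0,0,0,0.3,-0.4,0,0,0,0,0,0.3,-0.4,0,0,0,0,0,0.3]'
python3 - <<'E'
from h import *
st();t=shot('top');w=shot('wrist')
cv2.imwrite('pics/c12.png',np.hstack([cv2.resize(t['color'][180:280,330:450],(430,400),interpolation=cv2.INTER_CUBIC),cv2.resize(w['color'][260:480,180:470],(366,400))]))
E
```

```text
t: 37.15
tcp_pos: [0.5911, -0.0346, 0.0337]
tool_rot: [180.0, -0.2, 89.2]
force: [0.7, 5.4, 0.6]
finger_gap: 0.0557
finger_force: 2.7
t: 37.52
tcp_pos: [0.591, -0.0347, 0.0337]
tool_rot: [-180.0, -0.4, 89.3]
force: [1.0, 12.8, 1.3]
finger_gap: 0.0555
finger_force: 6.0
t 37.52 tcp [ 0.591  -0.0347  0.0337] rot [-179.96   -0.42   89.25] F [ 1.  12.8  1.3] gap 0.0555 ff 6.0 j [ -6.  49.  10. 105. -18.  28.  16.]
```

View pics/c12.png

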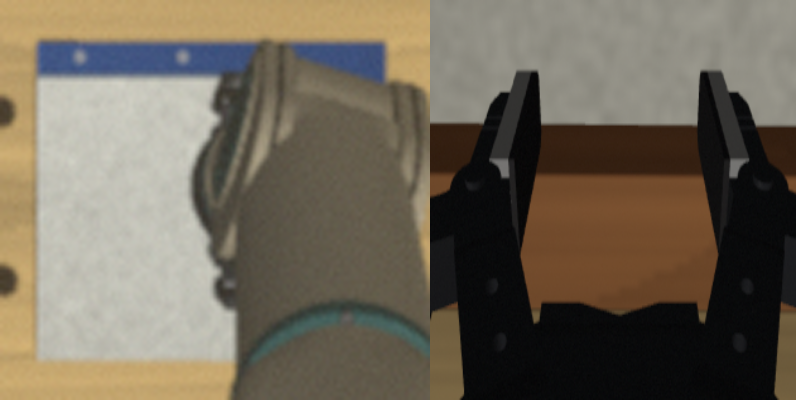

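```bash
python3 -m inch '[0.9,0,0,0,0,0,0.3,1.2,0,0,0,0,0,0.3,1.2,0,-6,0,0,0,0.3,1.2,0,-12,0,0,0,0.3,1.2,0,-16,0,0,-0.1,0.3]'
python3 -m inch '[4,-1,-3,0,0,-0.18,0.6,8,-2,-6,0,0,-0.36,1,12,-4,-8,0,0,-0.54,1,16,-6,-10,0,0,-0.7,1,20,-8,-10,0,0,-0.74,1]'
python3 - <<'E'
from h import *
st();go(.50,.28,.30,178.85)
E
```

```text
t: 38.25
tcp_pos: [0.5916, -0.0303, 0.1964]
tool_rot: [179.9, 0.1, 94.9]
force: [0.2, 0.6, -0.7]
finger_gap: 0.0558
finger_force: 0.0
t: 38.88
tcp_pos: [0.4947, 0.1638, 0.2954]
tool_rot: [179.8, 0.1, 137.3]
force: [0.3, 0.9, -0.8]
finger_gap: 0.0852
finger_force: 0.0
t 38.88 tcp [0.4947 0.1638 0.2954] rot [1.7983e+02 1.4000e-01 1.3727e+02] F [ 0.3  0.9 -0.8] gap 0.0852 ff 0.0 j [-25.  22.   4. 104.  -2.  54.  28.]
move [7.49, 8.89, -0.45] rot [0.0019, 0.0034, -0.7256] rows>= 4
```

```bash
python3 -m inch '[2.5,3,-1,0,0,-0.18,1,5,6,-3,0,0,-0.36,1,7.5,8.9,-3,0,0,-0.54,1,7.5,8.9,-3,0,0,-0.7,1,7.5,8.9,-3,0,0,-0.7256,1]'
python3 find.py; python3 - <<'E'
from h import *
t=shot('top','t13');w=shot('wrist','w13')
hs=lambda c:cv2.cvtColor(c,cv2.COLOR_BGR2HSV)
for p in (t,):
    bl=[b for b in env.boxes_of(p,'stave0')]
    for b in bl: print(np.round(b['bbox']),round(b['p'],2))
cv2.imwrite('pics/c13.png',np.hstack([cv2.resize(t['color'][180:280,330:450],(430,400),interpolation=cv2.INTER_CUBIC),cv2.resize(w['color'],None,fx=.55,fy=.55)[:264].copy() if 0 else cv2.resize(w['color'][:300,:200],(366,400))]))
E
```

```text
t: 39.5
tcp_pos: [0.5, 0.2789, 0.3234]
tool_rot: [-179.9, -0.0, 178.7]
force: [0.3, -0.1, -0.4]
finger_gap: 0.0852
finger_force: 0.0
t 39.55 tcp [0.5001 0.2786 0.3235] rot [-179.93   -0.    178.68] F [-0.3 -0.5 -0.1] gap 0.0853 ff 0.0 j [-27.  25.  -7.  94.   3.  61.  53.]
[362.  40. 411. 183.] 0.6 [0.4165 0.3435] yaw -3.1 rms 0.45
move [8.5, 6.33, 22.34] rot [-0.0012, -0.0, 0.0315] rows>= 4
[396. 200. 418. 261.] 0.88
[416. 198. 430. 262.] 0.71
[218. 202. 240. 254.] 0.58
```

View pics/c13.png

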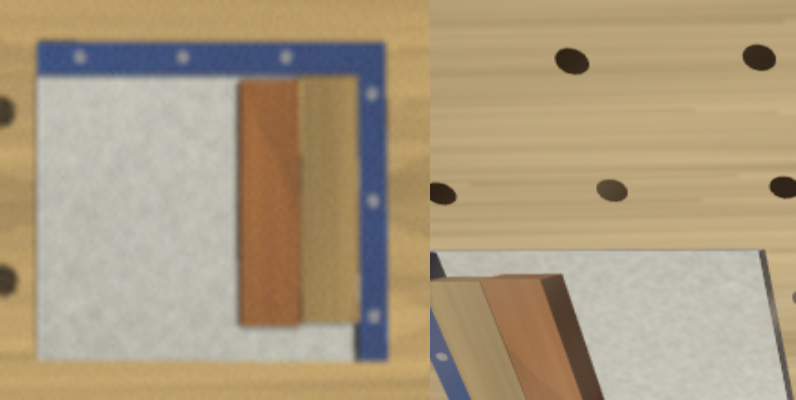

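```bash
python3 -m inch '[4,3,4,0,0,0.0315,1,8.5,6.3,8,0,0,0.0315,1,8.5,6.3,14,0,0,0.0315,1,8.5,6.3,20,0,0,0.0315,1,8.5,6.3,25.5,0,0,0.0315,1]'
python3 -m inch '[0,0,2.7,0,0,0,1,0,0,4.75,0,0,0,1,0,0,4.75,0,0,0,1]' 40
python3 -m inch '[0,0,0,0,0,0,-1,0,0,0,0,0,0,-1,0,0,0,0,0,0,-1,0,0,0,0,0,0,-1]' 40
python3 -m inch '[0,0,-3,0,0,0,-1,0,0,-8,0,0,0,-1,0,0,-12,0,0,-0.034,-1,0,0,-12,0,0,-0.034,-1]'
python3 - <<'E'
from h import *
shot('top');st();go(.5875,-.002,.0315,178.85)
E
```

```text
t: 40.42
tcp_pos: [0.416, 0.3446, 0.0671]
tool_rot: [180.0, 0.0, 177.0]
force: [0.5, -0.2, 0.4]
finger_gap: 0.0855
finger_force: 0.0
t: 40.8
tcp_pos: [0.4153, 0.3438, 0.02]
tool_rot: [-179.9, -0.1, 177.0]
force: [-0.0, -0.0, 0.2]
finger_gap: 0.0854
finger_force: 0.0
t: 41.3
tcp_pos: [0.4166, 0.345, 0.0224]
tool_rot: [179.9, 0.1, 177.0]
force: [-1.2, -0.2, 6.0]
finger_gap: 0.0389
finger_force: 41.5
t: 41.8
tcp_pos: [0.4177, 0.3461, 0.1447]
tool_rot: [179.7, 0.3, 178.9]
force: [-0.1, -0.6, -0.7]
finger_gap: 0.039
finger_force: 40.8
t 41.85 tcp [0.4167 0.3451 0.1428] rot [1.7986e+02 1.5000e-01 1.7893e+02] F [ 0.2 -0.5 -1.2] gap 0.0392 ff 40.8 j [-38.  36.  -7. 110.   7.  34.  39.]
move [-17.69, -34.42, 11.1] rot [0.0024, 0.0026, 0.0014] rows>= 7
```

```bash
python3 -m inch '[-2.8,-5.4,0,0,0,0,-1,-5.6,-10.8,0,0,0,0,-1,-8.4,-16.2,0,0,0,0,-1,-11.2,-21.6,0,0,0,0,-1,-14,-27,0,0,0,0,-1]'
python3 -m inch '[-2,-4,0,0,0,0,-1,-3.7,-7.4,1,0,0,0,-1,-3.7,-7.4,5,0,0,0,-1,-3.7,-7.4,7.5,0,0,0,-1,-3.7,-7.4,7.5,0,0,0,-1]'
python3 - <<'E'
from h import *
shot('top');st();go(.5875,-.002,.0325,178.85)
E
```

```text
t: 42.48
tcp_pos: [0.5507, 0.0702, 0.1397]
tool_rot: [-180.0, -0.1, 179.0]
force: [1.1, 0.6, -0.6]
finger_gap: 0.0391
finger_force: 40.8
t: 43.1
tcp_pos: [0.5839, -0.0027, 0.0631]
tool_rot: [-180.0, -0.4, 179.0]
force: [0.3, 0.4, -0.2]
finger_gap: 0.039
finger_force: 40.7
t 43.15 tcp [ 0.5853 -0.0024  0.0647] rot [-179.99   -0.22  178.97] F [0.3 0.3 0.1] gap 0.0391 ff 40.7 j [  3.  45.  -9. 105.  12.  31.  75.]
move [-0.23, 0.05, 3.22] rot [-0.0001, -0.0038, 0.0021] rows>= 1
```

```bash
python3 -m inch '[-0.1,0,2.2,0,0,0.002,-1,-0.1,0,3.2,0,0,0.002,-1,-0.1,0,3.3,0,0,0.002,-1,-0.1,0,3.3,0,0,0.002,-1]'
python3 -m inch '[-0.3,0,0,0,0,0,-1,-0.6,0,0,0,0,0,-1,-0.9,0,0,0,0,0,-1,-0.9,0,0,0,0,0,-1]'
python3 -m inch '[0.2,0,0,0,0,0,-1,0.2,0,0,0,0,0,0.2,0.2,0,0,0,0,0,0.2,0.2,0,-3,0,0,0,0.2,0.2,0,-9,0,0,0,0.6]' 40
python3 -m inch '[3,6,-6,0,0,0,1,6,12,-12,0,0,0,1,7,18,-17,0,0,0,1,7,24,-18,0,0,0,1,7,28,-18,0,0,0,1]'
python3 find.py
```

```text
t: 43.65
tcp_pos: [0.5882, -0.0024, 0.0339]
tool_rot: [180.0, 0.1, 178.9]
force: [0.6, 0.8, -0.3]
finger_gap: 0.0396
finger_force: 40.8
t: 44.15
tcp_pos: [0.5933, -0.0027, 0.0328]
tool_rot: [-180.0, -0.4, 178.9]
force: [-6.8, -0.9, 2.5]
finger_gap: 0.039
finger_force: 41.2
t: 44.78
tcp_pos: [0.5937, -0.0027, 0.1223]
tool_rot: [-180.0, -0.2, 178.9]
force: [0.4, -0.2, 0.7]
finger_gap: 0.0675
finger_force: 0.0
t: 45.4
tcp_pos: [0.5333, 0.2443, 0.2953]
tool_rot: [179.9, 0.2, 178.8]
force: [1.2, -0.1, -0.9]
finger_gap: 0.0856
finger_force: 0.0
t 45.45 tcp [0.5315 0.2569 0.2974] rot [179.26   0.35 179.45] F [0.2 9.2 2.7] gap 0.0853 ff 0.0 j [-20.  28. -13.  94.   7.  58.  55.]
[405. 176. 442. 303.] 0.81 [0.5963 0.3698] yaw 3.4 rms 0.27
move [-6.26, 11.1, 19.92] rot [0.0128, 0.0066, -0.0693] rows>= 4
```

```bash
python3 - <<'E'
from h import *
shot('top');shot('top');st();go(.5965,.3695,.02,183.3)
E
```

```text
t 45.65 tcp [0.5327 0.2423 0.2927] rot [-1.7996e+02  3.0000e-02  1.7887e+02] F [ 0.9 -1.5  0.1] gap 0.0857 ff 0.0 j [-19.  28. -13.  94.   7.  58.  55.]
move [-6.12, 12.86, 27.26] rot [-0.0007, 0.0005, -0.0774] rows>= 5
```

```bash
python3 -m inch '[-2.5,5,2,0,0,-0.0774,1,-5,10,4,0,0,-0.0774,1,-6.1,12.9,9,0,0,-0.0774,1,-6.1,12.9,14.5,0,0,-0.0774,1,-6.1,12.9,20,0,0,-0.0774,1]'
python3 -m inch '[0,0,4,0,0,0,1,0,0,7.2,0,0,0,1,0,0,7.2,0,0,0,1]' 40
python3 -m inch '[0,0,0,0,0,0,-1,0,0,0,0,0,0,-1,0,0,0,0,0,0,-1,0,0,0,0,0,0,-1]' 40
python3 -m inch '[0,0,-3,0,0,0,-1,0,0,-8,0,0,0,-1,0,0,-12,0,0,0.0774,-1,0,0,-12,0,0,0.0774,-1]'
python3 - <<'E'
from h import *
shot('top');st();go(.5885,.0605,.0325,178.85)
E
```

```text
t: 46.28
tcp_pos: [0.597, 0.3681, 0.0902]
tool_rot: [-179.9, -0.0, -176.9]
force: [1.5, -0.1, -0.2]
finger_gap: 0.0851
finger_force: 0.0
t: 46.65
tcp_pos: [0.5948, 0.3666, 0.0172]
tool_rot: [-179.7, -0.3, -176.9]
force: [-0.4, -0.1, 0.5]
finger_gap: 0.0854
finger_force: 0.0
t: 47.15
tcp_pos: [0.5972, 0.371, 0.0227]
tool_rot: [179.9, 0.2, -176.7]
force: [-0.5, -1.6, 6.2]
finger_gap: 0.0391
finger_force: 42.7
t: 47.65
tcp_pos: [0.5981, 0.3722, 0.1453]
tool_rot: [179.7, 0.4, 178.8]
force: [-0.0, 0.1, -0.6]
finger_gap: 0.0393
finger_force: 41.9
t 47.7 tcp [0.5968 0.3711 0.1428] rot [1.7989e+02 1.7000e-01 1.7888e+02] F [-0.9 -0.6 -1.3] gap 0.0392 ff 41.9 j [-28.  47. -11.  83.  10.  51.  47.]
move [0.25, -31.09, 10.97] rot [0.0019, 0.003, 0.0005] rows>= 6
```

```bash
python3 -m inch '[0,-5.8,0,0,0,0,-1,0,-11.6,0,0,0,0,-1,0,-17.4,0,0,0,0,-1,0,-23.2,0,0,0,0,-1,0.2,-28,0,0,0,0,-1]'
python3 -m inch '[0.1,-3.1,2,0,0,0,-1,0.1,-3.1,5,0,0,0,-1,0.1,-3.1,7.5,0,0,0,-1,0.1,-3.1,7.5,0,0,0,-1]'
python3 - <<'E'
from h import *
shot('top');st();go(.5885,.0605,.033,178.85)
E
```

```text
t: 48.32
tcp_pos: [0.587, 0.0873, 0.1391]
tool_rot: [-179.9, -0.2, 178.8]
force: [-0.3, 0.2, -0.4]
finger_gap: 0.0393
finger_force: 41.8
t: 48.82
tcp_pos: [0.5839, 0.0591, 0.0628]
tool_rot: [-179.9, -0.4, 178.9]
force: [0.1, -0.2, -0.2]
finger_gap: 0.0393
finger_force: 41.8
t 48.88 tcp [0.5852 0.0595 0.0642] rot [-179.97   -0.22  178.88] F [-0.2  0.2 -1.3] gap 0.0388 ff 41.8 j [ -2.  46. -11. 104.  15.  31.  67.]
move [-0.34, 0.11, 3.12] rot [-0.0005, -0.0039, 0.0006] rows>= 1
```

```bash
python3 -m inch '[-0.1,0,2.2,0,0,0,-1,-0.1,0,3.1,0,0,0,-1,-0.1,0,3.2,0,0,0,-1,-0.1,0,3.2,0,0,0,-1]'
python3 -m inch '[-0.3,0,0,0,0,0,-1,-0.6,0,0,0,0,0,-1,-0.9,0,0,0,0,0,-1,-0.9,0,0,0,0,0,-1]'
python3 -m inch '[0,0,0,0,0,0,0.2,0,0,0,0,0,0,0.2,0,0,0,0,0,0,0.2,0,0,-3,0,0,0,0.2,0,0,-9,0,0,0,0.3]' 40
python3 -m inch '[0,1.5,0,0,0,0.18,0.3,0,3,0,0,0,0.36,0.3,0,5,0,0,0,0.54,0.3,0,5.5,0,0,0,0.72,0.3,0,5.5,0,0,0,0.785,0.3]'
python3 -m inch '[0,0,0,0,0,0.18,0.3,0,0,0,0,0,0.36,0.3,0,0,0,0,0,0.54,0.3,0,0,0,0,0,0.72,0.3,0,0,0,0,0,0.785,0.3]'
python3 - <<'E'
from h import *
shot('top');st();go(.593,.11,.0335,88.85)
E
```

```text
t: 49.38
tcp_pos: [0.5882, 0.0597, 0.0344]
tool_rot: [180.0, 0.1, 178.9]
force: [-0.4, -0.9, -1.3]
finger_gap: 0.0391
finger_force: 41.8
t: 49.88
tcp_pos: [0.5951, 0.0594, 0.0334]
tool_rot: [-180.0, -0.2, 178.9]
force: [-4.4, 0.5, 1.1]
finger_gap: 0.0392
finger_force: 42.1
t: 50.5
tcp_pos: [0.5953, 0.0591, 0.1226]
tool_rot: [-180.0, -0.3, 178.9]
force: [1.8, 0.8, 0.1]
finger_gap: 0.0555
finger_force: 0.0
t: 51.12
tcp_pos: [0.5981, 0.1156, 0.1239]
tool_rot: [180.0, 0.0, 133.8]
force: [0.7, -0.7, 0.4]
finger_gap: 0.0555
finger_force: 0.0
t: 51.75
tcp_pos: [0.5981, 0.1146, 0.1238]
tool_rot: [180.0, 0.0, 88.7]
force: [-0.6, 0.5, -0.2]
finger_gap: 0.0556
finger_force: 0.0
t 51.8 tcp [0.5981 0.1147 0.1238] rot [179.97   0.    88.69] F [-0.  -0.3  0.1] gap 0.0554 ff 0.0 j [-22.  42.  13. 100. -14.  39.  -2.]
move [-0.48, -0.5, 9.03] rot [0.0006, 0.0001, -0.0028] rows>= 2
```

```bash
python3 -m inch '[-0.4,-0.5,5,0,0,0,0.3,-0.4,-0.5,9,0,0,0,0.3,-0.4,-0.5,9,0,0,0,0.3]'
python3 -m inch '[-1.2,0,0,0,0,0,0.3,-2.2,0,0,0,0,0,0.3,-3.2,0,0,0,0,0,0.3,-4.2,0,0,0,0,0,0.3,-5.2,0,0,0,0,0,0.3]'
python3 -m inch '[-0.4,0,0,0,0,0,0.3,-0.8,0,0,0,0,0,0.3,-1.1,0,0,0,0,0,0.3,-1.1,0,0,0,0,0,0.3]'
python3 -m inch '[-0.2,0,0,0,0,0,0.3,-0.4,0,0,0,0,0,0.3,-0.4,0,0,0,0,0,0.3]'
```

```text
t: 52.18
tcp_pos: [0.5905, 0.1102, 0.0311]
tool_rot: [-179.7, 0.1, 88.9]
force: [0.5, 1.1, -0.4]
finger_gap: 0.0554
finger_force: 0.0
t: 52.8
tcp_pos: [0.5922, 0.0586, 0.0342]
tool_rot: [179.9, -0.1, 88.9]
force: [0.1, 3.2, 3.7]
finger_gap: 0.0558
finger_force: 1.4
t: 53.3
tcp_pos: [0.5916, 0.0471, 0.0336]
tool_rot: [-180.0, 0.0, 88.9]
force: [0.1, 1.7, 1.4]
finger_gap: 0.0552
finger_force: 0.7
t: 53.68
tcp_pos: [0.5915, 0.0453, 0.0336]
tool_rot: [-180.0, -0.1, 88.9]
force: [0.1, 4.9, 1.5]
finger_gap: 0.0554
finger_force: 2.8
```

```bash
python3 -m inch '[-0.2,0,0,0,0,0,0.3,-0.4,0,0,0,0,0,0.3,-0.4,0,0,0,0,0,0.3]'
python3 -m inch '[0.9,0,0,0,0,0,0.3,1.4,0,0,0,0,0,0.3,1.4,0,-5,0,0,0,0.3,1.4,0,-10,0,0,0,0.3,1.4,0,-11,0,0,-0.15,0.3]'
python3 -m inch '[0,-2,0,0,0,-0.18,0.3,0,-4,0,0,0,-0.36,0.3,0,-6,0,0,0,-0.54,0,0,-8,0,0,0,-0.7,-0.34,0,-8,0,0,0,-0.7,-0.34]'
python3 -m inch '[0,0,0,0,0,-0.18,-0.34,0,0,0,0,0,-0.36,-0.34,0,0,0,0,0,-0.54,-0.34,0,0,0,0,0,-0.7,-0.34,0,0,0,0,0,-0.72,-0.34]'
python3 - <<'E'
from h import *
shot('top');st()
psi=np.radians(-1.15);R=np.array([[np.cos(psi),-np.sin(psi)],[np.sin(psi),np.cos(psi)]])
X=R@[-.180,.08]+[.6655,-.1264];print(X);go(X[0],X[1],.033,178.85)
E
```

```text
t: 54.05
tcp_pos: [0.5914, 0.0452, 0.0336]
tool_rot: [-180.0, -0.4, 89.0]
force: [-0.3, 12.4, 1.3]
finger_gap: 0.0558
finger_force: 6.1
t: 54.68
tcp_pos: [0.5937, 0.0522, 0.147]
tool_rot: [179.7, 0.1, 97.6]
force: [0.5, -0.2, -0.0]
finger_gap: 0.0555
finger_force: 0.0
t: 55.3
tcp_pos: [0.5109, 0.0417, 0.1436]
tool_rot: [-179.9, -0.1, 137.4]
force: [1.0, -0.0, -0.1]
finger_gap: 0.0282
finger_force: 0.0
t: 55.92
tcp_pos: [0.5134, 0.0426, 0.1435]
tool_rot: [180.0, 0.0, 178.6]
force: [-0.2, -0.1, -0.2]
finger_gap: 0.028
finger_force: 0.0
t 55.98 tcp [0.5132 0.0426 0.1435] rot [-1.8000e+02  2.0000e-02  1.7862e+02] F [ 0.1 -0.1  0.6] gap 0.0283 ff 0.0 j [  1.  34. -13. 114.  13.  33.  68.]
[ 0.48714185 -0.04280352]
move [2.4, -8.6, 11.05] rot [-0.0001, 0.0004, -0.0039] rows>= 3
```

```bash
python3 -m inch '[1.2,-4.3,0,0,0,0,-0.34,2.4,-8.6,0,0,0,-0.004,-0.34,2.4,-8.6,5,0,0,-0.004,-0.34,2.4,-8.6,10.5,0,0,-0.004,-0.34,2.4,-8.6,11,0,0,-0.004,-0.34]'
python3 -m inch '[-0.4,0,0,0,0,0,-0.34,-1,0,0,0,0,0,-0.34,-1.6,0,0,0,0,0,-0.34,-2,0,0,0,0,0,-0.34,-2,0,0,0,0,0,-0.34]'
python3 -m inch '[-0.2,0,0,0,0,0,-0.34,-0.4,0,0,0,0,0,-0.34,-0.4,0,0,0,0,0,-0.34]'
python3 -m inch '[-0.2,0,0,0,0,0,-0.34,-0.3,0,0,0,0,0,-0.34,-0.3,0,0,0,0,0,-0.34]'
```

```text
t: 56.6
tcp_pos: [0.4843, -0.0427, 0.0307]
tool_rot: [-179.9, -0.4, 178.9]
force: [0.4, 0.2, 0.5]
finger_gap: 0.028
finger_force: 0.0
t: 57.22
tcp_pos: [0.5066, -0.043, 0.0341]
tool_rot: [-180.0, -0.0, 179.1]
force: [-0.9, -0.7, 1.8]
finger_gap: 0.0286
finger_force: 0.8
t: 57.6
tcp_pos: [0.5067, -0.0432, 0.0333]
tool_rot: [-179.9, -0.4, 179.0]
force: [-9.4, 0.2, 6.2]
finger_gap: 0.028
finger_force: 4.1
t: 57.98
tcp_pos: [0.5068, -0.0433, 0.0332]
tool_rot: [-179.9, -0.8, 179.0]
force: [-13.0, 1.2, 11.6]
finger_gap: 0.028
finger_force: 6.6
```

```bash
python3 -m inch '[2,0,0,0,0,0,-0.34,2,0,0,0,0,0,1,2,0,0,0,0,0,1,2,0,0.8,0,0,0,1,2,0,0.8,0,0,0,1]'
python3 -m inch '[-0.6,0,0,0,0,0,1,-1.1,0,0,0,0,0,1,-1.4,0,0,0,0,0,1,-1.7,0,0,0,0,0,1,-1.7,0,0,0,0,0,1]'
python3 -m inch '[-0.2,0,0,0,0,0,1,-0.3,0,0,0,0,0,1,-0.3,0,0,0,0,0,1]'
```

```text
t: 58.6
tcp_pos: [0.4938, -0.0425, 0.025]
tool_rot: [180.0, -0.0, 179.1]
force: [-0.4, 0.5, 0.0]
finger_gap: 0.0855
finger_force: 0.0
t: 59.22
tcp_pos: [0.5066, -0.0429, 0.0254]
tool_rot: [-180.0, -0.5, 179.0]
force: [-8.2, 2.3, 4.7]
finger_gap: 0.0858
finger_force: 3.8
t: 59.6
tcp_pos: [0.5067, -0.043, 0.0254]
tool_rot: [-179.9, -0.8, 179.0]
force: [-12.4, 1.8, 10.0]
finger_gap: 0.0853
finger_force: 6.4
```

```bash
python3 -m inch '[1.5,0,0,0,0,0,1,1.8,0,-5,0,0,0,1,1.8,-2,-11,0,0,0,1,0.5,-5,-16,0,0,0,1,-1,-9,-21,0,0,0,1]'
python3 -m inch '[0,-2,-5,0,0,0,1,0,-3,-9,0,0,0,1,0,-3,-9,0,0,0,1]'
cat > chk.py <<'E'
from h import *
shot('top');s=st();t=shot('top');w=shot('wrist')
psi=np.radians(-1.15);R=np.array([[np.cos(psi),-np.sin(psi)],[np.sin(psi),np.cos(psi)]])
J=lambda X:np.round(R.T@(np.array(X)[:2]-[.6655,-.1264])*1000,1)
hs=lambda c:cv2.cvtColor(c,cv2.COLOR_BGR2HSV)
dk=lambda c:(hs(c)[...,2]<110)
for n,p in(('t',t),('w',w)):
    for b in env.boxes_of(p,'stave0'): print(n,'stave',np.round(b['bbox']).tolist(),round(b['p'],2),J(at(p,(b['bbox'][0]+b['bbox'][2])/2,(b['bbox'][1]+b['bbox'][3])/2,.03)))
    for b in env.boxes_of(p,'caul')[:2]:
        C=silh(p,b['bbox'],dk);x,y,_=at(p,*C.mean(0),.015)
        q,e=min((fitbox([(p,C)],(x,y,a),0,.03,.18,.034) for a in(-.3,0,.3)),key=lambda q:q[1])
        print(n,'caul',np.round(b['bbox']).tolist(),round(b['p'],2),np.round(q,4),np.degrees(q[2]),e)
    # wood/board classification along lines across staves in jig: saturation & value profile
    for jx in(-140,-75,-12):
        pr=[hs(p['color'])[tuple(np.round(proj(p,[*(R@[jx/1000,y/1000]+[.6655,-.1264]),.034])[::-1]).astype(int))] for y in range(-2,172,2)]
        print(n,jx,''.join('B' if 95<h<130 and sa>90 else 'o' if sa<45 and v>110 else 'r' if h<14 else 'p' if v>90 else '#' for h,sa,v in np.array(pr).astype(int)))
    for y in(20,60,100,140):
        pr=[hs(p['color'])[tuple(np.round(proj(p,[*(R@[x/1000,y/1000]+[.6655,-.1264]),.034])[::-1]).astype(int))] for x in range(-160,6,2)]
        print(n,'y',y,''.join('B' if 95<h<130 and sa>90 else 'o' if sa<45 and v>110 else 'r' if h<14 else 'p' if v>90 else '#' for h,sa,v in np.array(pr).astype(int)))
E
python3 chk.py
```

```text
t: 60.22
tcp_pos: [0.5223, -0.1314, 0.2358]
tool_rot: [180.0, 0.1, 179.2]
force: [1.8, -0.1, -1.2]
finger_gap: 0.0857
finger_force: 0.0
t: 60.6
tcp_pos: [0.5229, -0.1627, 0.3267]
tool_rot: [-179.9, 0.4, 178.9]
force: [0.2, 0.4, -0.5]
finger_gap: 0.0854
finger_force: 0.0
t 60.65 tcp [ 0.5217 -0.1617  0.3246] rot [-179.94    0.2   179.01] F [-0.1  1.  -0.1] gap 0.0854 ff 0.0 j [ 29.  24. -21.  98.  10.  60.  93.]
t stave [380.0, 199.0, 400.0, 256.0] 0.9 [-71.3  96.6]
t stave [368.0, 200.0, 380.0, 262.0] 0.89 [-79.5 136.2]
t stave [398.0, 199.0, 415.0, 259.0] 0.61 [-75.1  55.7]
t stave [418.0, 198.0, 430.0, 261.0] 0.6 [-75.1  14.3]
t caul [492.0, 184.0, 523.0, 234.0] 0.85 [ 0.6517 -0.32    0.2319] 13.286536450062592 3.779343508041293
t -140 Bopppppppppppppppppppppprpppprprppppprrrprrppppprrrprrprrrrpppppppppppppppppppppppooooo
t -75 Bpppppppppppppppppppppppppppppppppppprrrpprprrpprprrpprpppppppppppppppppppppppppppooooo
t -12 Bppppppppppppppppppppppppprprrrrprrrprpppppprpprprrpprrprrrppppppppppppppppppppppppoooo
t y 20 ooooooppppppppppppppppppppppppppppppppppppppppppppppppppppppppppppppp
[... 679 characters left out ...]
.3303  0.2472] 14.161510464441182 4.711624711533595
w -140 Bpppppppppppppppppppprrrrrprrrpprrprrrrrrrprrrprrrpprrrrrrrrrppppppppppppppppppppoooooo
w -75 Bpppppppppppppppppppprrrrrrrrrprprrppprrrrprrrrrrrrrrrprpprppppppppppppppppppppppoooooo
w -12 Bpppppppppppppppppppprrrppprrrrprrrrrrrrrrrrprrrprrprrrrrrrppppppppppppppppppppppoooooo
w y 20 oooopppppppppppppppppppppppppppppppppppppppppppppppppppppppppppppppppppppppppppp#BB
w y 60 oooorrrrrrprrrrrrrrrprrrrprrrrrrrrrrrrrrrrrrrrrprrprrrppprprrprrrrprrrrprrprrrrr#BB
w y 100 oooorrrrprprrprrrprprrprrrrrrprrrrprrpprprprrrpprprrrppppprprrrrrrrrrrrrrpprrrrr#BB
w y 140 oooopppppppppppppppppppppppppppppppppppppppppppppppppppppppppppppppppppppppppppppBB
```

```bash
python3 - <<'E'
from h import *
w=shot('wrist');s=st()
hs=cv2.cvtColor(w['color'],cv2.COLOR_BGR2HSV)
b=max(env.boxes_of(w,'caul'),key=lambda b:b['p'])['bbox'];print(b)
l,t,r,bo=[int(v) for v in b]
for y in range(t-6,bo+8,8): print(y,''.join('%4d'%v for v in hs[y,l-8:r+8:4,2]))
for T in(70,85,100,120,140):
    C=silh(w,b,lambda c:cv2.cvtColor(c,cv2.COLOR_BGR2HSV)[...,2]<T,pad=8)
    x,y,_=at(w,*C.mean(0),.015)
    for z,h in((0,.03),):
        q,e=min((fitbox([(w,C)],(x,y,a),z,h,.18,.034) for a in(.1,.25,.4)),key=lambda q:q[1]);print(T,len(C),np.round(q,4),round(np.degrees(q[2]),1),round(e,2))
E
```

```text
t 61.0 tcp [ 0.5207 -0.1606  0.3223] rot [ 1.7997e+02 -9.0000e-02  1.7912e+02] F [ 0.4 -0.2 -0. ] gap 0.0852 ff 0.0 j [ 29.  24. -21.  98.  10.  60.  93.]
[157.7, 192.5, 241.9, 323.9]
186  160 160 161 161 162 161 161 161 162 162 162 162 162 162 162 162 161 160 160 161 161 161 162 162 162
194  158 159 159 159 159 159 160 160 160 146  87 161 160 160 159 159 158 158 158 159 160 160 160 160 160
202  144 143 143 122  57  69  70  67  62  26  28  73 138 138 143 143 143 143 147 148 148 149 149 148 148
210  152 152 112  68  66  76  72  71  67  58  36  48 118 150 150 150 150 151 151 150 151 150 150 149 148
218  158 159 159 101  69  67  76  72  71  71  66  67  77 155 156 157 157 158 158 158 157 157 157 156 157
226  158 158 157 157  72  68  69  78  78  84  88  79  74  90 154 154 154 154 154 154 154 154 153 153 153
234  141 142 143 142 142  74  72  80  89  93  92  86  55  42  95 144 147 154 155 155 155 156 155 155 156
242  147 147 147 147 146 145  84  87  94  93  86  79  70  29  31  72 141 139 140 148 151 151 151 151 151
250  144 144 144 145 144 144 144  93  86  85  79  74  71  66  25  29  73 155
[... 596 characters left out ...]
65 165 166 109  69  68  72  73  71  67  26  27  72 166 166 166
306  161 161 160 161 160 160 160 160 159 160 159 159 159 101  69  69  71  73  71  67  26  28 117 155 156
314  149 149 150 149 150 150 150 150 150 157 158 158 159 159  99  99 100  22  10   8  62  28  28 166 166
322  160 160 160 159 160 160 159 159 159 159 158 116 117  99 100  99  20  10  10   7  70  56 156 155 155
330  150 149 149 149 149 149 149 149 120  25  24  85  99 100  99  21  10  11   7   9 148 148 147 148 148
70 254 [ 0.6197 -0.3387  0.2249] 12.9 5.34
85 397 [ 0.6179 -0.3303  0.2631] 15.1 5.45
100 385 [ 0.6181 -0.3305  0.2416] 13.8 5.52
120 353 [ 0.6175 -0.3303  0.2445] 14.0 5.95
140 369 [ 0.6172 -0.3302  0.242 ] 13.9 5.88
```

```bash
python3 -m inch '[-3,-4,0,0,0,0,1,-6,-8,0,0,0,0,1,-9,-13,0,0,0,0,1,-9,-13,0,0,0,0,1]'
cat > caul.py <<'E'
from h import *
shot('top');w=shot('wrist');s=st();t=shot('top')
for b in env.boxes_of(w,'caul')[:2]:
    print(np.round(b['bbox']),b['p'])
    for T in(90,125):
        C=silh(w,b['bbox'],lambda c:cv2.cvtColor(c,cv2.COLOR_BGR2HSV)[...,2]<T,pad=8);x,y,_=at(w,*C.mean(0),.015)
        for fz in(0,1):
            q,e=min((fitbox([(w,C)],(x,y,a),0,.03,.18,.034,fz) for a in(.1,.25,.4)),key=lambda q:q[1]);print(T,len(C),np.round(q,4),round(np.degrees(q[2]),1),round(e,2))
go(q[0],q[1],.1,180+np.degrees(q[2]),s)
E
python3 caul.py
```

```text
t: 61.55
tcp_pos: [0.609, -0.2977, 0.3208]
tool_rot: [-179.9, -0.1, 178.7]
force: [-0.5, 0.7, 0.2]
finger_gap: 0.0852
finger_force: 0.0
t 61.65 tcp [ 0.6087 -0.2922  0.322 ] rot [ 1.7991e+02 -9.0000e-02  1.7905e+02] F [ 0.3 -0.1  0.4] gap 0.0854 ff 0.0 j [ 34.  36. -19.  76.  12.  70. 103.]
[264. 119. 337. 270.] 0.63
90 343 [ 0.6168 -0.3302  0.2604] 14.9 1.43
90 343 [ 0.6175 -0.3307  0.2612 -0.0055] 15.0 1.4
125 347 [ 0.6165 -0.3302  0.261 ] 15.0 1.45
125 347 [ 6.165e-01 -3.302e-01  2.613e-01  1.000e-04] 15.0 1.45
move [-0.88, -3.82, 22.19] rot [0.0018, -0.0014, -0.278] rows>= 4
```

```bash
python3 -m inch '[-0.4,-1.9,5,0,0,-0.14,1,-0.85,-3.75,10,0,0,-0.279,1,-0.85,-3.75,16,0,0,-0.279,1,-0.85,-3.75,21,0,0,-0.279,1,-0.85,-3.75,22,0,0,-0.279,1]'
python3 - <<'E'
from h import *
shot('top');shot('top');st();go(.6167,-.3302,.022,195)
E
```

```text
t: 62.38
tcp_pos: [0.6144, -0.3278, 0.1002]
tool_rot: [179.7, -0.3, -164.8]
force: [-0.2, 0.1, 0.3]
finger_gap: 0.0854
finger_force: 0.0
t 62.48 tcp [ 0.617  -0.3291  0.1035] rot [ 1.7996e+02 -1.0000e-02 -1.6487e+02] F [ 0.2 -0.   0.7] gap 0.0854 ff 0.0 j [ 36.  50. -20.  84.  20.  49. 115.]
move [0.06, -0.1, 8.15] rot [0.0007, -0.0001, 0.0024] rows>= 2
```

```bash
python3 -m inch '[0,-0.1,4,0,0,0,1,0,-0.1,7.5,0,0,0,1,0,-0.1,8.1,0,0,0,1,0,-0.1,8.1,0,0,0,1]' 60
python3 -m inch '[0,0,0,0,0,0,-1,0,0,0,0,0,0,-1,0,0,0,0,0,0,-1,0,0,0,0,0,0,-1]' 60
python3 -m inch '[0,0,-3,0,0,0,-1,0,0,-8,0,0,0,-1,0,0,-13,0,0,0,-1,0,0,-18,0,0,0,-1,0,0,-20,0,0,0,-1]'
python3 -m inch '[0,2,0,0,0,0.18,-1,0,4,0,0,0,0.36,-1,0,6,0,0,0,0.54,-1,0,8,0,0,0,0.72,-1,0,10,0,0,0,0.9,-1]'
python3 - <<'E'
from h import *
shot('top');st();go(.5921,-.0449,.22,88.85)
E
```

```text
t: 62.98
tcp_pos: [0.6187, -0.3314, 0.0246]
tool_rot: [-179.9, 0.2, -164.9]
force: [-0.9, -0.4, -0.5]
finger_gap: 0.0853
finger_force: 0.0
t: 63.48
tcp_pos: [0.6178, -0.3313, 0.0233]
tool_rot: [-179.9, 0.1, -164.9]
force: [-1.4, 0.9, 6.0]
finger_gap: 0.0327
finger_force: 62.9
t: 64.1
tcp_pos: [0.6181, -0.3315, 0.2254]
tool_rot: [-179.8, 0.2, -164.9]
force: [0.6, -0.4, -2.8]
finger_gap: 0.0326
finger_force: 62.0
t: 64.72
tcp_pos: [0.5902, -0.2337, 0.2214]
tool_rot: [-180.0, -0.1, 143.2]
force: [0.0, -0.5, -1.1]
finger_gap: 0.033
finger_force: 61.8
t 64.78 tcp [ 0.5899 -0.2297  0.2215] rot [179.93  -0.26 143.06] F [-1.5  3.4 -2.3] gap 0.033 ff 61.9 j [24. 36. -8. 91.  6. 53. 66.]
move [10.93, 14.9, 0.22] rot [-0.001, -0.0048, 0.9461] rows>= 6
```

```bash
sed '/caul/,/print(n,.caul/d' chk.py > chk2.py; sed -i '/for b in env.boxes_of(p,.caul/d' chk2.py; python3 -m inch '[5,7,0,0,0,0.18,-1,5,7,0,0,0,0.36,-1,5,7,0,0,0,0.54,-1,5,7,0,0,0,0.72,-1,5,7,0,0,0,0.9461,-1]'
python3 - <<'E'
from h import *
shot('top');st();go(.5921,-.0449,.12,88.85)
w=shot('wrist')
psi=np.radians(-1.15);R=np.array([[np.cos(psi),-np.sin(psi)],[np.sin(psi),np.cos(psi)]]);hs=cv2.cvtColor(w['color'],cv2.COLOR_BGR2HSV)
def line(jx,ys):
    o=''
    for y in ys:
        u,v=np.round(proj(w,[*(R@[jx/1000,y/1000]+[.6655,-.1264]),.034])).astype(int)
        if not(0<=u<640 and 0<=v<480): o+='.';continue
        h,sa,vv=hs[v,u].astype(int);o+='B' if 95<h<130 and sa>90 else 'o' if sa<45 and vv>110 else 'r' if h<14 else 'p' if vv>90 else '#'
    return o
for jx in(-140,-75,-12):print(jx,line(jx,range(-2,172,2)))
E
```

```text
t: 65.4
tcp_pos: [0.5922, -0.1487, 0.2216]
tool_rot: [-179.9, -0.0, 91.3]
force: [1.1, 0.5, -2.4]
finger_gap: 0.0331
finger_force: 61.8
t 65.45 tcp [ 0.5923 -0.1486  0.2216] rot [-179.93    0.     91.01] F [-0.1  0.8 -2.3] gap 0.0328 ff 61.8 j [ 8. 35.  6. 95. -5. 51. 17.]
move [10.37, 0.18, 10.16] rot [-0.0013, 0.0001, 0.0377] rows>= 3
-140 Bpppppppppppppppppppprpprppprpprpppppprprrpppppppprrpppppppppppppppppppp...............
-75 rrrrrrrrrrrrrrrrrrrrrrrrrrrrrrrrrrrrrrrrprprrpppprrppprpppppppppppppppppp..............
-12 Boppppppppppppppppppprprrrpppppppppprpppprrprrpppppppppppprrrppppppppppppp.............
```

```bash
python3 -m inch '[5.2,0.1,3,0,0,0.0377,-1,10.4,0.2,6,0,0,0.0377,-1,10.4,0.2,11,0,0,0.0377,-1,10.4,0.2,13.5,0,0,0.0377,-1,10.4,0.2,13.5,0,0,0.0377,-1]'
python3 -m inch '[0,0,0,0,0,0,-1,0,0,0,0,0,0,-1]'
python3 - <<'E'
from h import *
shot('top');st();go(.5921,-.0449,.059,88.85)
E
```

```text
t: 66.12
tcp_pos: [0.5901, -0.0444, 0.085]
tool_rot: [-179.7, -0.0, 89.6]
force: [-0.1, 0.1, -2.0]
finger_gap: 0.033
finger_force: 61.6
t: 66.38
tcp_pos: [0.5929, -0.0448, 0.0887]
tool_rot: [179.8, -0.0, 89.4]
force: [0.6, 0.4, -2.7]
finger_gap: 0.0328
finger_force: 61.6
t 66.42 tcp [ 0.5928 -0.0447  0.0886] rot [179.85  -0.    89.37] F [-0.7  0.2 -2.2] gap 0.0329 ff 61.6 j [ -2.  44.   5. 104.  -7.  33.   7.]
move [-0.02, -0.08, 2.96] rot [0.0026, -0.0001, 0.0091] rows>= 1
```

```bash
python3 -m inch '[0,-0.1,2,0,0,0.009,-1,0,-0.1,2.8,0,0,0.009,-1,0,-0.1,2.8,0,0,0.009,-1]'
python3 -m inch '[0,0,0.15,0,0,0,-1,0,0,0.3,0,0,0,-1,0,0,0.3,0,0,0,-1]'
```

```text
t: 66.8
tcp_pos: [0.5906, -0.0445, 0.0592]
tool_rot: [-180.0, -0.0, 88.8]
force: [-0.9, 0.6, -3.0]
finger_gap: 0.0329
finger_force: 61.8
t: 67.18
tcp_pos: [0.5914, -0.0445, 0.0573]
tool_rot: [179.9, -0.0, 88.8]
force: [-0.8, -0.2, 5.4]
finger_gap: 0.0327
finger_force: 62.6
```

```bash
python3 -m inch '[0,0,-0.05,0,0,0,0.1,0,0,-0.05,0,0,0,0.2,0,0,-0.05,0,0,0,0.3,0,0,-2,0,0,0,0.3,0,0,-6,0,0,0,0.3]'
python3 -m inch '[1,0,-6,0,0,0,0.3,4,0,-12,0,0,0,0.3,8,-1,-18,0,0,0,0.3,13,-3,-20,0,0,0,0.3,18,-6,-20,0,0,0,0.3]'
python3 -m inch '[6,-3,0,0,0,0,0.3,10,-6,0,0,0,0,0.3,10,-6,0,0,0,0,0.3]'
python3 - <<'E'
from h import *
shot('top');t=shot('top');w=shot('wrist');st()
psi=np.radians(-1.15);R=np.array([[np.cos(psi),-np.sin(psi)],[np.sin(psi),np.cos(psi)]])
J=lambda X:np.round(R.T@(np.array(X)[:2]-[.6655,-.1264])*1000,1)
for n,p in(('t',t),('w',w)):
    hs=cv2.cvtColor(p['color'],cv2.COLOR_BGR2HSV)
    for b in env.boxes_of(p,'stave0'):print(n,'stave',np.round(b['bbox']).tolist(),round(b['p'],2),J(at(p,(b['bbox'][0]+b['bbox'][2])/2,(b['bbox'][1]+b['bbox'][3])/2,.034)))
    for b in env.boxes_of(p,'caul')[:2]:
        print(n,'caul',np.round(b['bbox']).tolist(),round(b['p'],2))
        try:
            C=silh(p,b['bbox'],lambda c:cv2.cvtColor(c,cv2.COLOR_BGR2HSV)[...,2]<95,pad=4);x,y,_=at(p,*C.mean(0),.05)
            q,e=min((fitbox([(p,C)],(x,y,1.55+a),.034,.03,.18,.034) for a in(-.1,.1)),key=lambda q:q[1]);print(J(q),np.degrees(q[2])+1.15,e)
        except Exception as x:print(x)
    for jx in(-148,-140,-110,-40,-12):
        o=''
        for y in range(-2,172,2):
            u,v=np.round(proj(p,[*(R@[jx/1000,y/1000]+[.6655,-.1264]),.034])).astype(int)
            if not(0<=u<640 and 0<=v<480): o+='.';continue
            h,sa,vv=hs[v,u].astype(int);o+='B' if 95<h<130 and sa>90 else 'o' if sa<45 and vv>110 else 'r' if h<14 else 'p' if vv>90 else '#'
        print(n,jx,o)
    for q in['pot_a','glue_bottle','bar_clamp','jigsaw']:print(n,q,[(np.round(b['bbox']).tolist(),round(b['p'],2)) for b in env.boxes_of(p,q)[:3]])
E
```

```text
t: 67.8
tcp_pos: [0.5898, -0.0444, 0.1165]
tool_rot: [-179.8, -0.0, 88.8]
force: [0.0, 0.2, 0.4]
finger_gap: 0.0552
finger_force: 0.0
t: 68.42
tcp_pos: [0.5369, 0.1361, 0.3201]
tool_rot: [179.6, -0.1, 88.7]
force: [0.7, 1.3, -1.7]
finger_gap: 0.0554
finger_force: 0.0
t: 68.8
tcp_pos: [0.4745, 0.2407, 0.3174]
tool_rot: [-180.0, -0.2, 89.4]
force: [0.7, -0.6, 0.8]
finger_gap: 0.0556
finger_force: 0.0
t 68.95 tcp [0.4783 0.2348 0.317 ] rot [1.7992e+02 1.0000e-02 8.8760e+01] F [-0.4 -0.5 -0.3] gap 0.0556 ff 0.0 j [-34.  22.   7. 101.  -3.  57. -27.]
t stave [366.0, 201.0, 379.0, 261.0] 0.83 [-79.3 138.7]
t stave [415.0, 199.0, 433.0, 260.0] 0.75 [-75.6  14.4]
t stave [382.0, 200.0, 402.0, 258.0] 0.71 [-73.7  91.7]
t stave [400.0, 200.0, 416.0, 260.0] 0.61 [-76.8  52.6]
t caul [359.0, 222.0, 439.0, 238.0] 0.68
[-73.   -4.4] 92.22441511709874 3.260619490469237
t -148 Bpppppppppppppppppppppprprrrppprrprrrppppprrrrrppppprpprrprpppppppppppppppppppppppooooo
t -140 popppppppppppppppppppppppprrpppprrppppprprpppprpprrrrpppprprppppppppppppppppppppppooooo
t -110 Bpppppppppppppppppppppppprpppprppprp
[... 922 characters left out ...]
5017947
w caul [361.0, 408.0, 463.0, 430.0] 0.49
[-99.3  45.8] -3.206568316134845 5.380000202718632
w -148 ######ppppppppppppppppppppppppppppppppppppppppppppppppppppppppppppppppppppppppppppppppp
w -140 ######ppppppppppppppppppppppppppppppppppppppppppppppppppppppppppppppppppppppppppppppppp
w -110 ######ppppppppppppppppppppppppppppppppppppppppppppppppppppppppppppppppppppppp##rrrr###r
w -40 ##############################################################################ppppp###p
w -12 ##############################################################r#ppppppppppppppppppp###p
w pot_a []
w glue_bottle []
w bar_clamp [([511.0, 188.0, 640.0, 339.0], 0.84), ([344.0, 290.0, 494.0, 438.0], 0.4)]
w jigsaw []
```

```bash
python3 - <<'E'
from h import *
t=shot('top')
psi=np.radians(-1.15);R=np.array([[np.cos(psi),-np.sin(psi)],[np.sin(psi),np.cos(psi)]])
J=lambda X:np.round(R.T@(np.array(X)[:2]-[.6655,-.1264])*1000,1)
V=cv2.cvtColor(t['color'],cv2.COLOR_BGR2HSV)[...,2]
print(J(at(t,399,230,.06)));print(V[216:244:2,[362,375,390,405,425,436]])
for T in(60,70,80,90,105):
    C=silh(t,[361,219,427,241],lambda c:cv2.cvtColor(c,cv2.COLOR_BGR2HSV)[...,2]<T,pad=0)
    print(T,J(at(t,*C.mean(0),.06)),cv2.minAreaRect(C))
c=shot('scene')
print([(np.round(b['bbox']).tolist(),b['p']) for q in('caul','pot_a') for b in env.boxes_of(c,q)],[proj(c,[*(R@[-.075,.08]+[.6655,-.1264]),.05]),proj(c,[.4255,-.332,.124]),proj(c,[.4255,-.332,.004])])
E
```

```text
[-78.4  78.7]
[[174 157 144 153 159 117]
 [171 160 146 153 160 116]
 [168 156 150 148 157 117]
 [ 98  91  87  90  98  95]
 [ 88  92  90  92  91  90]
 [ 93  94  94  95  94  91]
 [ 97  94  92  95  94  92]
 [ 94  90  94  93  91  93]
 [ 92  89  88  89  88  91]
 [ 94  94  98  94  93  91]
 [141 133 126 126 122 108]
 [179 163 151 149 165 119]
 [180 167 149 146 164 118]
 [181 164 150 150 165 115]]Traceback (most recent call last):
  File "<stdin>", line 8, in <module>
  File "h.py", line 75, in silh
    cs,_=cv2.findContours((lab==1+np.argmax(s[1:,4])).astype(np.uint8),cv2.RETR_EXTERNAL,cv2.CHAIN_APPROX_NONE)
                                  ~~~~~~~~~^^^^^^^^^
    return _wrapfunc(a, 'argmax', axis=axis, out=out, **kwds)
    return bound(*args, **kwds)
ValueError: attempt to get argmax of an empty sequence
```

```bash
python3 - <<'E'
from h import *
c=shot('scene');t=shot('top')
B=env.boxes_of(c,'pot_a');print([(np.round(b['bbox']).tolist(),round(b['p'],2)) for b in B],proj(c,[.4255,-.332,.124]),proj(c,[.4255,-.332,.004]))
print([(np.round(b['bbox']).tolist(),round(b['p'],2)) for b in env.boxes_of(c,'caul')],[(np.round(b['bbox']).tolist(),round(b['p'],2)) for b in env.boxes_of(c,'bar_clamp')+env.boxes_of(c,'glue_bottle')+env.boxes_of(c,'jigsaw')])
print([(np.round(a[0],1),at(t,*a[0],.124)) for a in pottops(t)]);st()
print(env.finish_job())
E
```

```text
[([168.0, 136.0, 200.0, 174.0], 0.85), ([315.0, 204.0, 452.0, 327.0], 0.26)] [178.03133069 140.17479786] [185.91128631 178.06812346]
[([245.0, 214.0, 284.0, 256.0], 0.74), ([207.0, 208.0, 279.0, 244.0], 0.61)] [([227.0, 276.0, 317.0, 351.0], 0.86), ([487.0, 216.0, 578.0, 330.0], 0.65), ([144.0, 211.0, 179.0, 284.0], 0.91), ([488.0, 216.0, 579.0, 329.0], 0.59)]
[(array([531. , 298.2]), array([ 0.42677264, -0.32823625,  0.124     ]))]
t 69.95 tcp [0.4777 0.2359 0.3161] rot [-180.     -0.     88.83] F [0.1 0.  0.3] gap 0.0553 ff 0.0 j [-34.  22.   7. 101.  -3.  57. -27.]
the job is handed in; nothing more can be done
None
```

I handed the job in at about 70 s, verdict not known: both pots are nested on the cork-mat pot, all four staves are pushed tight to the fence, each other and the end stop, the caul lies square across them about 3 mm off the middle, and the bottle, clamp and jigsaw are where they were; I viewed 15 pictures, one over the limit of 14.

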